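# Pack a laboratory balance for transport

### The job

Pack up the balance for transport. Clear the check weights off its pan and stand every weight, those on the bench too, upright in the open weight case - large ones in the wide channel, small ones in the narrow channel; only once the pan is empty, use the flat screwdriver from the tool stand (never your fingers) to turn the slotted transport lock its full quarter turn clockwise to the closed padlock, then hang the screwdriver back in the hole of its stand. Leave the beaker, the petri dish and the bottle where they are.

Things in the scene. Friction and masses are not known exactly. Their poses are not given: they have to be found in the camera images.
- balance: White top-loading balance, fixed, 300 mm deep (x) x 210 mm wide (y), deck 70 mm above the bench. Origin on the bench under its centre, x points to its back, z up. Its grey keypad panel (on the robot's side) rises to 78 mm.
- pan (a point): Centre of the top face of the balance's steel weighing pan, 82 mm above the bench; the pan is 160 mm (x) x 170 mm (y), axes as the balance. It does not move.
- lock (a joint): Angle in rad of the grey slotted transport-lock dial (dark slot) on the balance's deck between pan and keypad. 0 = free for weighing (pointer marks to the open padlock), grows clockwise seen from above, 1.57 = locked (pointer marks to the closed padlock); stops at -0.03 and 1.60. It stays where it is left; turning it takes about 0.04 N m.
- lock_slot (a point): Centre of the top face of that dial, 77.5 mm above the bench; the dial is 33 mm across inside a fixed 42 mm aluminium bezel. x axis along the slot towards the white pointer marks (turns with the dial), z up. The slot runs right across: 4 mm wide, 6 mm deep, its mouth bevelled to 7 mm at the top.
- case: Open aluminium weight case, fixed, 220 mm (x) x 150 mm (y), with a black insert that has two channels along x; origin on the bench under its centre, all walls 22 to 23 mm above the bench. Its lid lies folded flat beside it at +y, 17 mm high.
- wide_channel (a point): Centre of the floor of the wide channel, 8 mm above the bench; channel 198 mm long (x) and 64 mm wide (y), walls 14 mm above the floor; axes as the case.
- narrow_channel (a point): Centre of the floor of the narrow channel, 8 mm above the bench; channel 198 mm long (x) and 40 mm wide (y), walls 14 mm above the floor; axes as the case.
- stand: Grey sheet-steel tool stand, fixed, 70 mm (x) x 140 mm (y), a 3 mm top plate on two side legs, open in front and behind. Origin on the bench under its centre. Two short needle handles stand 20 mm above the plate, 18 mm in x and 48 mm in y to either side of the hole.
- stand_hole (a point): Centre of the stand's round 14 mm hole, at the top face of the plate, 93 mm above the bench. The screwdriver hangs in it, shaft down, handle shoulder resting on the plate.
- driver_handle (a point): Middle of the black handle of the flat screwdriver, which starts hanging upright in the stand. Handle 26 mm (x) x 18 mm (y) x 85 mm (z), its lowest 6 mm 20 mm in y; the shoulder is 42.5 mm below this point, the top 42.5 mm above it. Below the shoulder a 7 mm shaft with a flat blade: blade tip 117.5 mm below this point on the handle's axis, blade 10 mm wide along x and 2 mm thick along y. z points from tip to handle. 90 g.
- large1_center (a point): Half-way up a large brass check weight, 24 mm above its foot, z up along its axis: plain cylinder 50 mm diameter x 26 mm high, with a knob of 22 mm diameter on a thin neck to lift it by. The knob spans 34 to 48 mm above its foot (48 mm is the full height). About 460 g.
- large2_center (a point): Half-way up a large brass check weight, 24 mm above its foot, z up along its axis: plain cylinder 50 mm diameter x 26 mm high, with a knob of 22 mm diameter on a thin neck to lift it by. The knob spans 34 to 48 mm above its foot (48 mm is the full height). About 460 g. May be absent.
- large3_center (a point): Half-way up a large brass check weight, 24 mm above its foot, z up along its axis: plain cylinder 50 mm diameter x 26 mm high, with a knob of 22 mm diameter on a thin neck to lift it by. The knob spans 34 to 48 mm above its foot (48 mm is the full height). About 460 g. May be absent.
- small1_center (a point): Half-way up a small brass check weight, 17 mm above its foot, z up along its axis: plain cylinder 30 mm diameter x 16 mm high, with a knob of 14 mm diameter on a thin neck to lift it by. The knob spans 24 to 34 mm above its foot (34 mm is the full height). About 95 g. May be absent.
- small2_center (a point): Half-way up a small brass check weight, 17 mm above its foot, z up along its axis: plain cylinder 30 mm diameter x 16 mm high, with a knob of 14 mm diameter on a thin neck to lift it by. The knob spans 24 to 34 mm above its foot (34 mm is the full height). About 95 g. May be absent.
- small3_center (a point): Half-way up a small brass check weight, 17 mm above its foot, z up along its axis: plain cylinder 30 mm diameter x 16 mm high, with a knob of 14 mm diameter on a thin neck to lift it by. The knob spans 24 to 34 mm above its foot (34 mm is the full height). About 95 g. May be absent.
- beaker: Glass beaker, 70 mm diameter, 95 mm high, a bystander on the bench beyond the balance; origin at the centre of its underside.
- petri: Closed petri dish, 94 mm diameter, 16 mm high, a bystander on the bench beyond the balance; origin at the centre of its underside.
- bottle: Amber glass bottle, 64 mm diameter, 150 mm high, a bystander on the bench beyond the balance; origin at the centre of its underside.

How it is judged:
By the outcome, as a careful person would: the job done as asked, in the order asked, and still so for the second after the job is handed in, with the robot touching nothing.
Of large2, small1, large3, small2, small3 only 3 to 5 are there at a start; the rules pass over those that are not, and their reading is None.
At some moment in a run one of large3, small2, small3 may be knocked a few centimetres aside while the robot is not near it.
It also fails if it takes over 210 s, if anything falls off the work surface, if the arm or the gripper's body presses on something with over 40 N, if the wrist force passes 120 N, or if a joint passes its speed limit or range.

### The arm

A 7-joint arm with a two-finger parallel gripper is mounted at the origin on the work surface. World frame = base frame: x ahead of the robot, y to its left, z up, the work surface at z = 0. Lengths are in m, angles in degrees, forces in N, time in s.
With the tool pointing down it reaches from about 0.35 to 0.9 m from the base axis. Payload 19.9 kg.
Tool frame: the origin (TCP) lies midway between the tips of the shut fingers; the grasp point (between the pads) lies 19 mm behind it; z points along the fingers, y is the direction in which the jaws open and shut (so a half turn about z gives the same grasp; the last joint's range is limited). The gripper opens to 94 mm and grips with 3 to 60 N. Pads are 16 mm wide; open, the fingers measure 119 mm over their backs; the gripper's body (75 mm by 177 mm) begins 78 mm behind the grasp point.
Start: joints at [72.393, 23.915, -0.59, 92.452, 0.269, 63.638, -3.037], TCP at [0.164, -0.603, 0.205] pointing down, gripper open.
Joint ranges: [-161.28, 161.28], [-22.2, 115.67], [-73.04, 71.86], [3.21, 147.25], [-68.34, 248.33], [10.77, 114.83], [-161.83, 161.83]. Speed limits (degrees/s): [108.29, 108.29, 136.94, 136.94, 172.46, 172.46, 172.46].

### API

Orientations are given as a 3x3 rotation matrix whose columns are the frame's x, y, z axes.
In Python, from bench import robot gives the robot as it stands.
- The arm moves only by the tool play_rows, never from a script. Its argument "commands" is a list of rows, each a list of 3 entries, a list of its own where there are three numbers: the opening, from 0 (shut) to 1 (fully open), then the shift along the tool's x, y, z in units of 25 mm (1.0 is 25 mm), then the turn about the tool's z in units of 6 degrees (1.0 is 6 degrees). A call has exactly 10 rows; each row shifts and turns the commanded pose from where the row before left it, along the tool's axes as they then stand; what a row does not reach is not made up. A row lasts 1/12 s, in which the tool goes at most 41.7 mm and 7.16 degrees, less where a joint would pass 70% of its speed; a pose out of reach is approached as far as the arm can. A call is refused whole if a number of a shift passes 1 or a number of a turn 1, either way. A call with a gripper value outside its range is refused whole. The fingers move at their own pace and stop on an object; "force" is the grip in N (left out, the last holds). Time passes only in rows, so rows that do not move let the fingers close, or fill a call up. It gives the time, the measured TCP pose, the force and the opening at its end, in the units of the state.
- robot.sense(): the state, without advancing time (a new reading comes with each control period).
- robot.snapshot(name): name is "scene" or "top" or "wrist"; returns the picture (480x640x3 uint8, red, green, blue); there is no depth.
- robot.camera_model(name): a dict with "fx", "fy", "cx", "cy" (pixels), "xyz" and "attitude" of the camera in the world. Camera axes: x right, y down, z forward; pixel columns grow to the right and rows downward; lengths in m; the calibration is good to about 2 mm. A picture is of the moment at which its call begins: read the wrist's pose just before it. camera_model takes no time and is no camera call; for the wrist camera it gives the pose at the moment of the call.
- robot.close_job(): hands the job in, once; it reports no verdict.
The state is a dict: "t": time; "qpos": joint angles; "joint_velocities": joint speeds; "joint_efforts": joint torques, N m; "ee_pos": TCP position; "tool_rot": TCP orientation; "ft_force": force on the tool from outside, world axes, zero at the start; "wrist_torque": the same for the moment, N m; "width": finger opening in m.
Only numpy, scipy, OpenCV 4.12 (cv2) and the standard library are available. Lean on these libraries where they do the work, as an engineer would, in place of code of your own. Each camera call takes 0.05 s, during which the arm holds its last target. There are 200 camera calls.

## Working session

There is one attempt and no reset: what is moved stays moved. The work goes in short steps, Python scripts to look and compute and a tool call to move; the robot and the scene stay as the last step left them, time stands still between calls to the robot, and variables do not carry over. Pictures are saved under pics/ and viewed, on a budget of 14 in all, crops included, one or two more only if the job needs it, and the job is handed in when it is done.

Besides the shell and the picture viewer there is one more tool, called by a JSON object that holds its "op" and its "data", one argument or row to a line. play_rows: Moves the arm, as the interface text tells. Its arguments: {"type":"object","properties":{"commands":{"type":"array"},"force":{"type":"number"}},"required":["commands"]}

```bash
mkdir -p pics; ls; python3 - <<'E'
from bench import robot
import cv2,numpy as np
for n in("scene","top"):
    im=robot.snapshot(n); cv2.imwrite(f"pics/{n}0.png",cv2.cvtColor(im,cv2.COLOR_RGB2BGR))
for n in("scene","top","wrist"):
    print(n,{k:np.round(v,4).tolist() for k,v in robot.camera_model(n).items()})
s=robot.sense();print({k:np.round(v,3).tolist() for k,v in s.items()})
E
```

```text
pics
scene {'fx': 561.3502, 'fy': 561.3502, 'cx': 323.6478, 'cy': 243.8082, 'xyz': [1.311, -0.5438, 0.7323], 'attitude': [[0.5592, 0.4845, -0.6728], [0.8289, -0.3149, 0.4623], [0.0121, -0.8162, -0.5777]]}
top {'fx': 564.8005, 'fy': 564.8005, 'cx': 314.0752, 'cy': 245.9493, 'xyz': [0.4302, -0.0375, 1.3476], 'attitude': [[-0.0231, -0.9899, 0.14], [-0.9997, 0.0223, -0.0071], [0.0039, -0.1402, -0.9901]]}
wrist {'fx': 425.7119, 'fy': 425.7119, 'cx': 313.9703, 'cy': 244.53, 'xyz': [0.2432, -0.5807, 0.384], 'attitude': [[0.263, -0.9261, -0.2706], [-0.9648, -0.253, -0.0717], [-0.0021, 0.28, -0.96]]}
{'t': 0.1, 'qpos': [72.393, 23.943, -0.592, 92.481, 0.267, 63.638, -3.035], 'joint_velocities': [0.08, -0.128, -0.091, -0.076, -0.064, -0.007, -0.015], 'joint_efforts': [0.001, -85.259, 0.64, -42.67, -0.049, 0.016, 0.0], 'ee_pos': [0.164, -0.603, 0.205], 'tool_rot': [[0.965, 0.263, -0.0], [0.263, -0.965, 0.001], [-0.0, -0.001, -1.0]], 'ft_force': [-0.016, 0.879, -0.352], 'wrist_torque': [-0.013, -0.011, 0.027], 'width': 0.094}
```

View pics/top0.png

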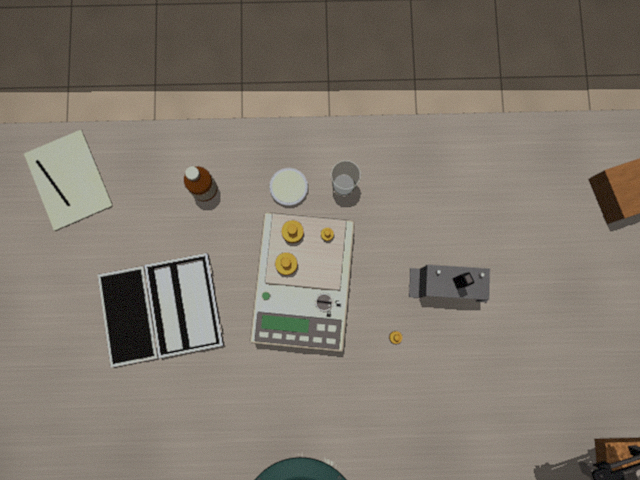

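View pics/scene0.png

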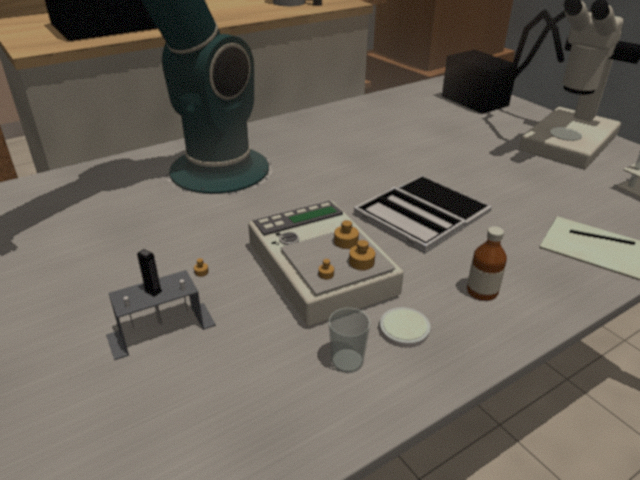

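```bash
cat > h.py <<'E'
from bench import robot
import cv2,numpy as np
def ray(m,u,v,z):
    d=np.array(m["attitude"])@np.array([(u-m["cx"])/m["fx"],(v-m["cy"])/m["fy"],1.]); o=np.array(m["xyz"])
    return (o+d*(z-o[2])/d[2])
def proj(m,p):
    c=np.array(m["attitude"]).T@(np.array(p)-m["xyz"]); return c[0]/c[2]*m["fx"]+m["cx"],c[1]/c[2]*m["fy"]+m["cy"]
def state():
    s=robot.sense();R=np.array(s["tool_rot"])
    print("t%.2f"%s["t"],"tcp",np.round(np.array(s["ee_pos"])*1000,1),"yaw%.2f"%np.degrees(np.arctan2(R[1,0],R[0,0])),"tilt",np.round(R[:2,2],3),"F",np.round(s["ft_force"],1),"w%.1f"%(s["width"]*1000),"q7 %.0f"%s["qpos"][6]);return s
def snap(n,f):
    m=robot.camera_model(n);im=cv2.cvtColor(robot.snapshot(n),cv2.COLOR_RGB2BGR);cv2.imwrite(f"pics/{f}.png",im);return m,im
def brass(im,amin=20):
    h=cv2.cvtColor(im,cv2.COLOR_BGR2HSV);k=cv2.inRange(h,(12,130,90),(32,255,255))
    n,l,s,c=cv2.connectedComponentsWithStats(k);return [(s[i],c[i]) for i in range(1,n) if s[i][4]>amin]
E
python3 - <<'E'
from h import *
im=cv2.imread("pics/top0.png");m=robot.camera_model("top")
for s,c in brass(im): print(s,c.round(1),*[ray(m,*c,z).round(3)[:2] for z in(.02,.105)])
for n,z,p in[("case",.022,[(147,265),(207,255),(222,346),(160,357)]),("pan",.082,[(271,216),(340,220),(340,288),(267,284)]),("dial",.0775,[(324,302)]),("stand",.093,[(421,264),(489,264),(420,297),(488,298)]),("dh",.178,[(466,278)])]:
    print(n,[ray(m,*q,z)[:2].round(3).tolist() for q in p])
big=cv2.resize(im[205:365,140:500],None,fx=2.2,fy=2.2,interpolation=cv2.INTER_CUBIC);cv2.imwrite("pics/topc.png",big)
E
```

```text
[ 605  159   35   59 1361] [626.2 186.3] [ 0.747 -0.804] [ 0.726 -0.755]
[282 221  21  21 365] [292.1 231.1] [0.655 0.005] [0.641 0.002]
[321 228  13  13 128] [326.7 234. ] [ 0.646 -0.078] [ 0.632 -0.075]
[275 253  22  22 378] [285.8 263.5] [0.578 0.021] [0.568 0.017]
[390 332  12  12 121] [395.4 337.2] [ 0.4   -0.231] [ 0.402 -0.218]
[605 441  35  20 326] [622.  448.4] [ 0.139 -0.733] [ 0.158 -0.689]
[622 459  18   9  50] [630.9 463.2] [ 0.107 -0.75 ] [ 0.128 -0.705]
case [[0.581, 0.348], [0.602, 0.207], [0.389, 0.171], [0.367, 0.314]]
pan [[0.68, 0.05], [0.668, -0.107], [0.513, -0.102], [0.526, 0.061]]
dial [[0.483, -0.066]]
stand [[0.562, -0.284], [0.558, -0.437], [0.488, -0.279], [0.482, -0.429]]
dh [[0.521, -0.36]]
```

View pics/topc.png

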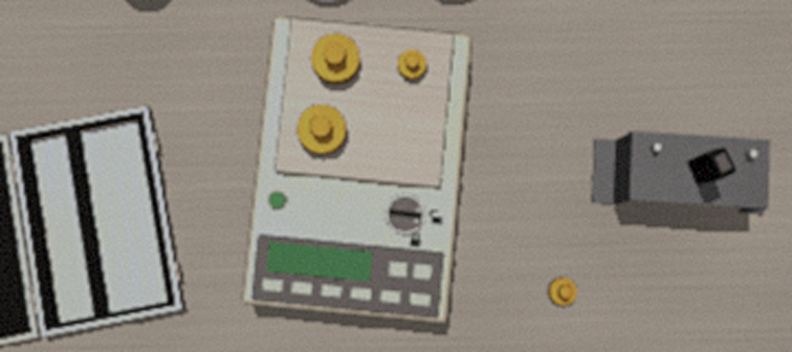

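{"op": "play_rows", "data": {
  "commands": [
    [1,[0,0,-1],0.84],
    [1,[0,0,-1],0.85],
    [1,[0,0,-1],0.85],
    [1,[0,0,-1],0],
    [1,[1,-1,0],0],
    [1,[1,-1,0],0],
    [1,[1,-1,0],0],
    [1,[1,-1,0],0],
    [1,[1,-1,0],0],
    [1,[1,-1,0],0]
  ]
}}

```text
t: 0.93
ee_pos: [0.315, -0.4515, 0.3053]
tool_rot: [[1.0, -0.0, -0.0], [-0.0, -1.0, 0.0], [-0.0, -0.0, -1.0]]
ft_force: [0.2, -0.0, 0.6]
width: 0.0941
```

{"op": "play_rows", "data": {
  "commands": [
    [1,[1,-1,0],0],
    [1,[1,-1,0],0],
    [1,[1,-1,0],0],
    [1,[1,-1,0],0],
    [1,[1,-1,0],0],
    [1,[1,0,0],0],
    [1,[0,0,0],0],
    [1,[0,0,0],0],
    [0.5,[0,0,0],0],
    [0.5,[0,0,0],0]
  ]
}}

```text
t: 1.77
ee_pos: [0.4633, -0.3287, 0.3053]
tool_rot: [[1.0, -0.001, -0.001], [-0.001, -1.0, 0.0], [-0.001, -0.0, -1.0]]
ft_force: [0.5, 1.5, -0.5]
width: 0.0839
```

```bash
python3 - <<'E'
from h import *
state();m,im=snap("wrist","w1")
for s,c in brass(im,100): print(s,c.round(1),ray(m,*c,.02).round(3)[:2])
E
```

```text
t1.77 tcp [ 463.3 -328.7  305.3] yaw-0.09 tilt [-0.001  0.   ] F [ 0.5  1.5 -0.5] w83.9 q7 -60
[  0   0  21  25 380] [10.7 12.5] [ 0.647 -0.03 ]
[218 239  25  24 403] [230. 250.] [ 0.403 -0.232]
[ 63 413  15  67 441] [ 69.2 448.3] [ 0.129 -0.003]
[551 413  14  47 263] [558.5 435.1] [ 0.15  -0.647]
[551 460  14  19 129] [558.6 469.8] [ 0.094 -0.656]
```

View pics/w1.png

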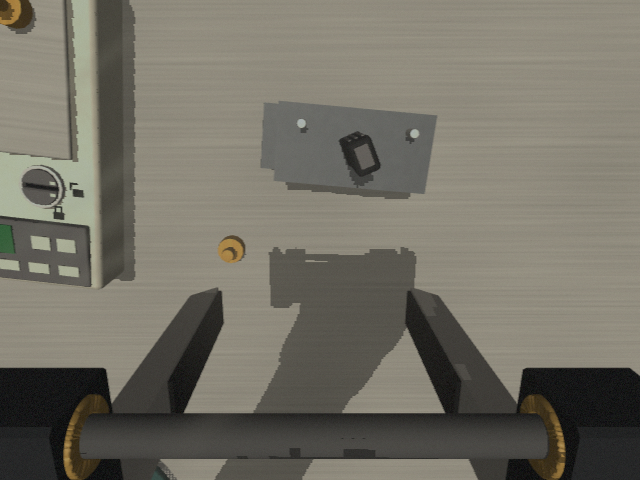

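{"op": "play_rows", "data": {
  "commands": [
    [0.5,[0.8,-1,0],0],
    [0.5,[0.8,-1,0],0],
    [0.5,[0.8,-1,0],0],
    [0.5,[0.8,-1,0],0],
    [0.5,[0.8,-1,0],0],
    [0.5,[0,-1,0],0],
    [0.5,[0,-1,0],0],
    [0.5,[0,-1,0],0],
    [0.5,[0,-1,0],0],
    [0.5,[0,-1,0],0]
  ]
}}

```text
t: 2.65
ee_pos: [0.5638, -0.0777, 0.3056]
tool_rot: [[1.0, -0.001, 0.0], [-0.001, -1.0, -0.0], [0.0, 0.0, -1.0]]
ft_force: [2.4, -0.2, 0.5]
width: 0.0471
```

{"op": "play_rows", "data": {
  "commands": [
    [0.5,[0,-1,0],0],
    [0.5,[0,-1,0],0],
    [0.5,[0,0,0],0],
    [0.5,[0,0,0],0],
    [0.5,[0,0,0],0],
    [0.5,[0,0,0],0],
    [0.5,[0,0,0],0],
    [0.5,[0,0,0],0],
    [0.5,[0,0,0],0],
    [0.5,[0,0,0],0]
  ]
}}

```text
t: 3.48
ee_pos: [0.5643, -0.0284, 0.3054]
tool_rot: [[1.0, -0.001, -0.0], [-0.001, -1.0, 0.0], [-0.0, -0.0, -1.0]]
ft_force: [-0.5, -0.2, -0.5]
width: 0.0471
```

```bash
python3 - <<'E'
from h import *
state();m,im=snap("wrist","w2")
for s,c in brass(im,100): print(s,c.round(1),ray(m,*c,.105).round(3)[:2])
E
```

```text
t3.48 tcp [564.3 -28.4 305.4] yaw-0.04 tilt [-0.  0.] F [-0.5 -0.2 -0.5] w47.1 q7 -95
[ 250   95   58   59 2513] [278.2 123.8] [0.643 0.003]
[351 116  33  34 819] [367.3 131.8] [ 0.637 -0.073]
[ 237  181   54   54 2116] [263.3 207.4] [0.57  0.019]
[469 319  24  23 362] [481.  329.6] [ 0.448 -0.192]
[170 414  10  45 228] [174.  437.6] [0.32  0.123]
[449 414  10  60 338] [453.9 445.7] [ 0.31  -0.178]
[170 459  10  19 115] [173.9 468.4] [0.279 0.127]
```

View pics/w2.png

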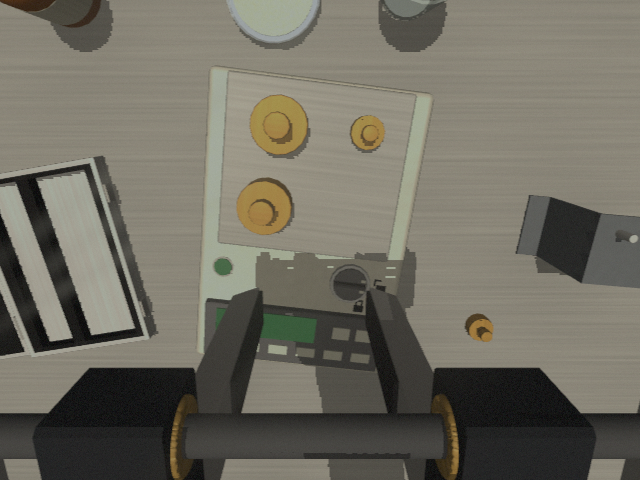

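```bash
python3 - <<'E'
from h import *
im=cv2.imread("pics/w2.png");m=robot.camera_model("wrist")
print("camera",np.round(m["xyz"],3))
h=cv2.cvtColor(im,cv2.COLOR_BGR2HSV)
for n,(s,c),zk,zd in zip("ABC",brass(im,700)[:3],(.13,.116,.13),(.108,.098,.108)):
    x,y,w,hh=s[:4];k=cv2.inRange(h,(12,130,90),(32,255,255))[y:y+hh,x:x+w]
    cs,_=cv2.findContours(k,0,2);(cx,cy),r=cv2.minEnclosingCircle(max(cs,key=len))
    print(n,"disc",ray(m,cx+x,cy+y,zd)[:2].round(4),"r px",r)
    g=cv2.GaussianBlur(cv2.cvtColor(im,cv2.COLOR_BGR2GRAY),(3,3),0)[y:y+hh,x:x+w]
    ci=cv2.HoughCircles(cv2.resize(g,None,fx=3,fy=3),cv2.HOUGH_GRADIENT,1.5,200,param1=80,param2=12,minRadius=int(3*(10 if zk>.12 else 6.5)),maxRadius=int(3*(19 if zk>.12 else 12)))
    if ci is not None:
        for q in ci[0][:2]: print("  knob",(q/3).round(1),(q[:2]/3+[x,y]).round(1),ray(m,q[0]/3+x,q[1]/3+y,zk)[:2].round(4))
# case floors from top
im=cv2.imread("pics/top0.png");m=robot.camera_model("top");h=cv2.cvtColor(im,cv2.COLOR_BGR2HSV)
k=cv2.inRange(h,(0,0,150),(180,60,255));k[:, :149]=0;k[:,222:]=0;k[:250]=0;k[360:]=0
n,l,s,c=cv2.connectedComponentsWithStats(k,connectivity=4)
for i in range(1,n):
    if s[i][4]>200:
        cs,_=cv2.findContours((l==i).astype(np.uint8),0,2);b=cv2.boxPoints(cv2.minAreaRect(cs[0]))
        P=np.array([ray(m,*q,.008)[:2] for q in b]);print(s[i],P.mean(0).round(4),P.round(3).tolist())
E
```

```text
camera [ 0.646 -0.028  0.484]
A disc [0.643  0.0028] r px 29.728679656982422
B disc [ 0.6359 -0.0739] r px 16.90293312072754
  knob [11.8 12.2 11.7] [362.8 128.2] [ 0.6398 -0.0679]
C disc [0.5714 0.0179] r px 27.127967834472656
  knob [24.8 31.2 13.6] [261.8 212.2] [0.5712 0.0171]
[149 250  73 110 804] [0.496 0.278] [[0.604, 0.388], [0.63, 0.211], [0.387, 0.17], [0.363, 0.343]]
[ 178  261   38   86 2087] [0.4905 0.2347] [[0.582, 0.281], [0.591, 0.221], [0.398, 0.189], [0.39, 0.248]]
[ 155  267   27   84 1225] [0.4795 0.3003] [[0.573, 0.334], [0.578, 0.299], [0.386, 0.266], [0.381, 0.301]]
```

{"op": "play_rows", "data": {
  "commands": [
    [0.4,[0.79,-0.31,0],0],
    [0.4,[0.79,-0.31,0],0],
    [0.4,[0.79,-0.31,0],0],
    [0.4,[0.79,-0.31,0],0],
    [0.4,[0,0,1],0],
    [0.4,[0,0,1],0],
    [0.4,[0,0,1],0],
    [0.4,[0,0,1],0],
    [0.4,[0,0,1],0],
    [0.4,[0,0,1],0]
  ]
}}

```text
t: 4.37
ee_pos: [0.6432, 0.0029, 0.1542]
tool_rot: [[1.0, -0.0, -0.0], [-0.0, -1.0, 0.0], [-0.0, -0.0, -1.0]]
ft_force: [1.0, 1.2, -0.3]
width: 0.0373
```

{"op": "play_rows", "data": {
  "commands": [
    [0.4,[0,0,0.9],0],
    [0.4,[0,0,0.8],0],
    [0.4,[0,0,0],0],
    [0,[0,0,0],0],
    [0,[0,0,0],0],
    [0,[0,0,0],0],
    [0,[0,0,0],0],
    [0,[0,0,0],0],
    [0,[0,0,0],0],
    [0,[0,0,0],0]
  ],
  "force": 25
}}

```text
t: 5.2
ee_pos: [0.6437, 0.0028, 0.1139]
tool_rot: [[1.0, -0.0, 0.001], [-0.0, -1.0, -0.0], [0.001, 0.0, -1.0]]
ft_force: [-0.6, -1.8, 7.3]
width: 0.0212
```

{"op": "play_rows", "data": {
  "commands": [
    [0,[0,0,-0.3],0],
    [0,[0,0,-0.6],0],
    [0,[0,0,-0.8],0],
    [0,[0,0,-0.8],0],
    [0,[0,0,-0.5],0],
    [0,[0,0,0],0],
    [0,[0,0,0],0],
    [0,[0,0,0],0],
    [0,[0,0,0],0],
    [0,[0,0,0],0]
  ]
}}

```text
t: 6.03
ee_pos: [0.6428, 0.0029, 0.1868]
tool_rot: [[1.0, -0.0, -0.002], [-0.0, -1.0, 0.0], [-0.002, -0.0, -1.0]]
ft_force: [0.8, 1.6, -4.5]
width: 0.0211
```

```bash
python3 - <<'E'
from h import *
state()
E
```

```text
t6.03 tcp [642.8   2.9 186.8] yaw-0.01 tilt [-0.002  0.   ] F [ 0.8  1.6 -4.5] w21.1 q7 -101
```

{"op": "play_rows", "data": {
  "commands": [
    [0,[-0.43,-0.95,0],0],
    [0,[-0.43,-0.95,0],0],
    [0,[-0.43,-0.95,0],0],
    [0,[-0.43,-0.95,0],0],
    [0,[-0.43,-0.95,0],0],
    [0,[-0.43,-0.95,0],0],
    [0,[-0.43,-0.95,0],0],
    [0,[-0.43,-0.95,0],0],
    [0,[-0.43,-0.95,0],0],
    [0,[-0.43,-0.95,0],0]
  ]
}}

```text
t: 6.87
ee_pos: [0.535, 0.2414, 0.1875]
tool_rot: [[1.0, -0.0, -0.001], [-0.0, -1.0, -0.0], [-0.001, 0.0, -1.0]]
ft_force: [1.0, 0.9, -5.1]
width: 0.0209
```

{"op": "play_rows", "data": {
  "commands": [
    [0,[0,0,0.5],0],
    [0,[0,0,0.8],0],
    [0,[0,0,0.8],0],
    [0,[0,0,0.8],0],
    [0,[0,0,0.6],0],
    [0,[0,0,0.5],0],
    [0,[0,0,0],0],
    [0,[0,0,0],0],
    [0,[0,0,0],0],
    [0,[0,0,0],0]
  ]
}}

```text
t: 7.7
ee_pos: [0.5364, 0.2407, 0.089]
tool_rot: [[1.0, -0.0, 0.001], [-0.0, -1.0, 0.001], [0.001, -0.001, -1.0]]
ft_force: [-1.1, -0.5, -4.8]
width: 0.0211
```

```bash
python3 - <<'E'
from h import *
state();m,im=snap("wrist","w3")
for n,p in [("wide",(.4905,.2333,.008)),("slot",(.535,.2408,.022)),("nar",(.480,.2988,.008))]: print(n,np.round(proj(m,p),1))
h=cv2.cvtColor(im,cv2.COLOR_BGR2HSV)
k=cv2.inRange(h,(0,0,120),(180,60,255))
n,l,s,c=cv2.connectedComponentsWithStats(k,connectivity=4)
for i in range(1,n):
    if 2000<s[i][4]<80000:print(s[i],c[i].round(0))
E
```

```text
t7.70 tcp [536.4 240.7  89. ] yaw-0.01 tilt [0.001 0.001] F [-1.1 -0.5 -4.8] w21.1 q7 -130
wide [326.5 319. ]
slot [315.4 262.8]
nar [229.7 333.1]
[ 247  163  122  136 8275] [307. 211.]
[ 162  186   87  182 7022] [204. 253.]
[ 574  221   66  192 6186] [617. 347.]
```

View pics/w3.png

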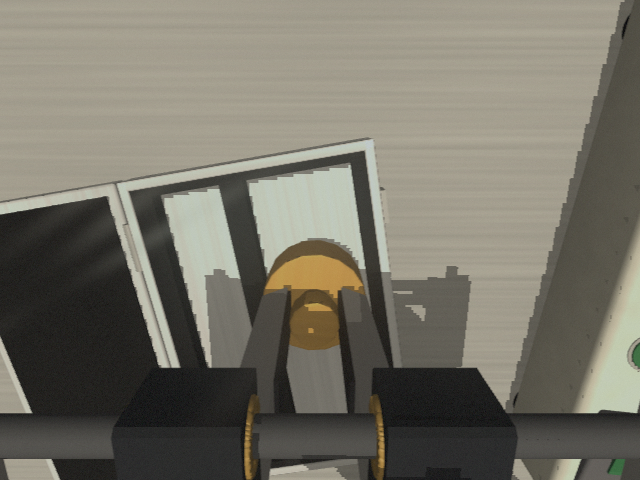

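```bash
python3 - <<'E'
from h import *
m=robot.camera_model("wrist")
im=cv2.imread("pics/w3.png");h=cv2.cvtColor(im,cv2.COLOR_BGR2HSV)
for p in [(248,182),(350,165),(162,196),(219,187)]: print(p,ray(m,*p,.008)[:2].round(4))
k=cv2.inRange(h,(0,0,120),(180,60,255))
for r in (200,210,225,240,250):
    e=np.flatnonzero(np.diff(k[r,120:400].astype(int)))+120;print(r,[(int(u),*ray(m,u+.5,r,.008)[:2].round(4)) for u in e if 150<u<380])
E
```

```text
(248, 182) [0.5822 0.2819]
(350, 165) [0.5925 0.2199]
(162, 196) [0.5736 0.3353]
(219, 187) [0.5791 0.2998]
200 [(162, np.float64(0.5711), np.float64(0.3352)), (221, np.float64(0.5711), np.float64(0.2987)), (251, np.float64(0.5711), np.float64(0.2802)), (355, np.float64(0.5711), np.float64(0.216)), (370, np.float64(0.5711), np.float64(0.2067))]
210 [(164, np.float64(0.5648), np.float64(0.3346)), (224, np.float64(0.5648), np.float64(0.2973)), (252, np.float64(0.5648), np.float64(0.2798)), (356, np.float64(0.5648), np.float64(0.2152)), (371, np.float64(0.5648), np.float64(0.2059))]
225 [(168, np.float64(0.5552), np.float64(0.333)), (227, np.float64(0.5552), np.float64(0.2959)), (256, np.float64(0.5552), np.float64(0.2777)), (358, np.float64(0.5553), np.float64(0.2137)), (374, np.float64(0.5553), np.float64(0.2036))]
240 [(173, np.float64(0.5454), np.float64(0.3308)), (231, np.float64(0.5454), np.float64(0.294)), (259, np.float64(0.5454), np.float64(0.2762)), (308, np.float64(0.5455), np.float64(0.2451)), (322, np.float64(0.5455), np.float64(0.2362)), (361, np.float64(0.5455), np.float64(0.2115)), (376, np.float64(0.5455), np.float64(0.202))]
250 [(175, np.float64(0.5388), np.float64(0.3301)), (233, np.float64(0.5388), np.float64(0.293)), (261, np.float64(0.5388), np.float64(0.2751)), (284, np.float64(0.5388), np.float64(0.2604)), (344, np.float64(0.5388), np.float64(0.2221)), (362, np.float64(0.5389), np.float64(0.2106)), (377, np.float64(0.5389), np.float64(0.2011))]
```

{"op": "play_rows", "data": {
  "commands": [
    [0,[-0.04,-0.08,0.6],0],
    [0,[0,0,0.5],0],
    [0,[0,0,0.4],0],
    [0,[0,0,0.2],0],
    [0,[0,0,0.15],0],
    [0,[0,0,0],0],
    [0,[0,0,0],0],
    [0,[0,0,0],0],
    [0,[0,0,0],0],
    [0,[0,0,0],0]
  ]
}}

```text
t: 8.58
ee_pos: [0.535, 0.2425, 0.0421]
tool_rot: [[1.0, -0.0, 0.001], [-0.0, -1.0, 0.0], [0.001, -0.0, -1.0]]
ft_force: [-0.0, 0.2, -4.1]
width: 0.0214
```

{"op": "play_rows", "data": {
  "commands": [
    [0,[0,0,0.05],0],
    [0,[0,0,0.05],0],
    [0,[0,0,0],0],
    [0.4,[0,0,0],0],
    [0.4,[0,0,0],0],
    [0.4,[0,0,0],0],
    [0.4,[0,0,-0.6],0],
    [0.4,[0,0,-1],0],
    [0.4,[0,0,-1],0],
    [0.4,[0,0,-1],0]
  ]
}}

```text
t: 9.42
ee_pos: [0.5347, 0.2425, 0.1302]
tool_rot: [[1.0, -0.0, -0.0], [-0.0, -1.0, 0.0], [-0.0, -0.0, -1.0]]
ft_force: [0.3, 0.2, 0.0]
width: 0.0377
```

{"op": "play_rows", "data": {
  "commands": [
    [0.4,[0,0,-1],0],
    [0.4,[0,0,-1],0],
    [0.4,[0.2,1,0],0],
    [0.4,[0.2,1,0],0],
    [0.4,[0.2,1,0],0],
    [0.4,[0.2,1,0],0],
    [0.4,[0.2,1,0],0],
    [0.4,[0.2,1,0],0],
    [0.4,[0.25,1,0],0],
    [0.4,[0,1,0],0]
  ]
}}

```text
t: 10.25
ee_pos: [0.5718, 0.0411, 0.1792]
tool_rot: [[1.0, -0.0, 0.001], [-0.0, -1.0, 0.0], [0.001, -0.0, -1.0]]
ft_force: [-0.0, -0.4, 0.3]
width: 0.0375
```

{"op": "play_rows", "data": {
  "commands": [
    [0.4,[0,1,0],0],
    [0.4,[0,0,0],0],
    [0.4,[0,0,0],0],
    [0.4,[0,0,0],0],
    [0.4,[0,0,0],0],
    [0.4,[0,0,0],0],
    [0.4,[0,0,0],0],
    [0.4,[0,0,0],0],
    [0.4,[0,0,0],0],
    [0.4,[0,0,0],0]
  ]
}}

```text
t: 11.08
ee_pos: [0.571, 0.0176, 0.1792]
tool_rot: [[1.0, 0.0, -0.0], [0.0, -1.0, 0.0], [-0.0, -0.0, -1.0]]
ft_force: [0.3, 0.4, 0.2]
width: 0.0376
```

```bash
python3 - <<'E'
from h import *
state();m,im=snap("wrist","w4")
for n,p in [("C",(.5713,.0172,.108)),("B",(.636,-.0735,.098))]: print(n,np.round(proj(m,p),1))
for s,c in brass(im,300): print(s,c.round(1),ray(m,*c,.108).round(4)[:2])
mt,it=snap("top","t4")
for s,c in brass(it,60): print("top",s,c.round(1),ray(mt,*c,.03).round(4)[:2])
E
```

```text
t11.08 tcp [571.   17.6 179.2] yaw0.00 tilt [-0.  0.] F [0.3 0.4 0.2] w37.6 q7 -103
C [316.1 257.9]
B [468.  149.9]
[ 445  125   49   50 1732] [469.  149.6] [ 0.6368 -0.0705]
[ 276  221   78   75 4398] [314.5 258.1] [0.5712 0.0182]
[   5  245   63   56 2393] [ 36.  272.9] [0.5613 0.1923]
[564 386  31  27 443] [577.5 397.5] [ 0.4711 -0.1617]
[197 415   9  63 320] [200.6 448.2] [0.4287 0.0992]
top [ 605  159   35   59 1373] [626.1 186.4] [ 0.7438 -0.7981]
top [184 167  26  25 278] [198.3 181.3] [0.7791 0.2264]
top [323 228  11  13  67] [328.8 232.7] [ 0.6474 -0.0824]
top [180 275  22  21 346] [191.  284.8] [0.5316 0.2419]
top [390 332  12  12 120] [395.3 337.3] [ 0.3999 -0.2293]
top [ 605  441   35   39 1277] [622.8 460.1] [ 0.1165 -0.7272]
```

{"op": "play_rows", "data": {
  "commands": [
    [0.4,[0,0,0.9],0],
    [0.4,[0,0,0.9],0],
    [0.4,[0,0,0.5],0],
    [0.4,[0,0,0.3],0],
    [0.4,[0,0,0],0],
    [0,[0,0,0],0],
    [0,[0,0,0],0],
    [0,[0,0,0],0],
    [0,[0,0,0],0],
    [0,[0,0,0],0]
  ]
}}

```text
t: 12.02
ee_pos: [0.5716, 0.0173, 0.1151]
tool_rot: [[1.0, -0.0, 0.002], [-0.0, -1.0, -0.0], [0.002, 0.0, -1.0]]
ft_force: [-1.1, -1.0, 6.7]
width: 0.0213
```

{"op": "play_rows", "data": {
  "commands": [
    [0,[0,0,0],0],
    [0,[0,0,-0.3],0],
    [0,[0,0,-0.6],0],
    [0,[0,0,-0.8],0],
    [0,[0,0,-0.8],0],
    [0,[0,0,-0.5],0],
    [0,[-0.5,-0.84,0],0],
    [0,[-0.5,-0.84,0],0],
    [0,[-0.5,-0.84,0],0],
    [0,[-0.5,-0.84,0],0]
  ]
}}

```text
t: 12.85
ee_pos: [0.5201, 0.1021, 0.1893]
tool_rot: [[1.0, -0.001, -0.0], [-0.001, -1.0, -0.0], [-0.0, 0.0, -1.0]]
ft_force: [0.3, 0.1, -3.7]
width: 0.0212
```

{"op": "play_rows", "data": {
  "commands": [
    [0,[-0.5,-0.84,0],0],
    [0,[-0.5,-0.84,0],0],
    [0,[-0.5,-0.84,0],0],
    [0,[-0.5,-0.84,0],0],
    [0,[-0.5,-0.84,0],0],
    [0,[-0.5,-0.84,0],0],
    [0,[0,0,0],0],
    [0,[0,0,0.6],0],
    [0,[0,0,0.8],0],
    [0,[0,0,0.8],0]
  ]
}}

```text
t: 13.68
ee_pos: [0.4462, 0.2274, 0.134]
tool_rot: [[1.0, -0.0, 0.001], [-0.0, -1.0, 0.0], [0.001, -0.0, -1.0]]
ft_force: [0.4, -0.7, -5.1]
width: 0.021
```

{"op": "play_rows", "data": {
  "commands": [
    [0,[0,0,0.8],0],
    [0,[0,0,0.6],0],
    [0,[0,0,0.4],0],
    [0,[0,0,0],0],
    [0,[0,0,0],0],
    [0,[0,0,0],0],
    [0,[0,0,0],0],
    [0,[0,0,0],0],
    [0,[0,0,0],0],
    [0,[0,0,0],0]
  ]
}}

```text
t: 14.52
ee_pos: [0.4462, 0.2274, 0.0896]
tool_rot: [[1.0, -0.0, 0.001], [-0.0, -1.0, 0.0], [0.001, -0.0, -1.0]]
ft_force: [-0.0, -0.1, -4.5]
width: 0.0212
```

```bash
python3 - <<'E'
from h import *
state();m,im=snap("wrist","w5")
h=cv2.cvtColor(im,cv2.COLOR_BGR2HSV)
k=cv2.inRange(h,(0,0,120),(180,60,255))
for r in (260,275,290,310,330):
    e=np.flatnonzero(np.diff(k[r,100:420].astype(int)))+100;print(r,[(int(u),*ray(m,u+.5,r,.008)[:2].round(4).tolist()) for u in e])
for s,c in brass(im,300): print(s,c.round(1),ray(m,*c,.034).round(4)[:2])
E
```

```text
t14.52 tcp [446.2 227.4  89.6] yaw-0.01 tilt [0.001 0.   ] F [-0.  -0.1 -4.5] w21.2 q7 -133
260 [(130, 0.4417, 0.3468), (141, 0.4417, 0.3397), (142, 0.4417, 0.339), (152, 0.4417, 0.3326), (182, 0.4417, 0.3132), (239, 0.4417, 0.2764), (267, 0.4417, 0.2584), (274, 0.4417, 0.2539), (354, 0.4417, 0.2023), (367, 0.4418, 0.1939), (381, 0.4418, 0.1849), (392, 0.4418, 0.1778), (393, 0.4418, 0.1772)]
275 [(135, 0.4314, 0.3447), (156, 0.4314, 0.331), (186, 0.4314, 0.3115), (242, 0.4314, 0.275), (361, 0.4315, 0.1975), (368, 0.4315, 0.1929), (385, 0.4315, 0.1818)]
290 [(138, 0.4209, 0.344), (161, 0.4209, 0.3288), (190, 0.4209, 0.3097), (245, 0.4209, 0.2735), (365, 0.421, 0.1945), (370, 0.421, 0.1912), (387, 0.421, 0.18), (394, 0.421, 0.1754), (399, 0.421, 0.1721)]
310 [(145, 0.4065, 0.341), (166, 0.4065, 0.3269), (195, 0.4065, 0.3076), (249, 0.4066, 0.2715), (371, 0.4066, 0.19), (373, 0.4066, 0.1887), (389, 0.4066, 0.178), (396, 0.4066, 0.1733), (413, 0.4066, 0.162)]
330 [(151, 0.3917, 0.3385), (172, 0.3917, 0.3243), (200, 0.3917, 0.3053), (226, 0.3918, 0.2877), (227, 0.3918, 0.287), (250, 0.3918, 0.2714), (392, 0.3919, 0.1752), (399, 0.3919, 0.1705)]
[ 240   60   93   97 6517] [286.8 110.1] [0.5333 0.2427]
[ 264  254  101   95 5071] [314.1 296.2] [0.4276 0.2283]
[375 402   9  78 370] [379.6 442.3] [0.323  0.1848]
```

View pics/w5.png

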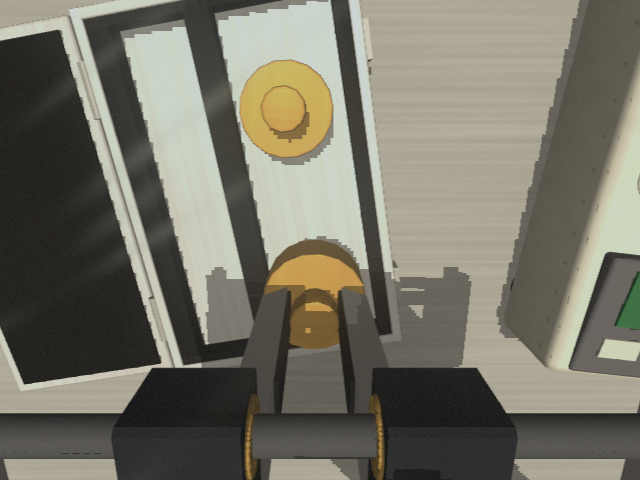

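{"op": "play_rows", "data": {
  "commands": [
    [0,[0,0,0.6],0],
    [0,[0,0,0.5],0],
    [0,[0,0,0.4],0],
    [0,[0,0,0.25],0],
    [0,[0,0,0.1],0],
    [0,[0,0,0.1],0],
    [0,[0,0,0.05],0],
    [0,[0,0,0],0],
    [0,[0,0,0],0],
    [0,[0,0,0],0]
  ]
}}

```text
t: 15.4
ee_pos: [0.4468, 0.2275, 0.0405]
tool_rot: [[1.0, -0.0, 0.001], [-0.0, -1.0, -0.0], [0.001, 0.0, -1.0]]
ft_force: [-4.6, -4.6, 14.4]
width: 0.0211
```

{"op": "play_rows", "data": {
  "commands": [
    [0.35,[0,0,-0.05],0],
    [0.35,[0,0,0],0],
    [0.35,[0,0,0],0],
    [0.35,[0,0,-0.6],0],
    [0.35,[0,0,-1],0],
    [0.35,[0,0,-1],0],
    [0.35,[0,0,-1],0],
    [0.35,[0,0,-1],0],
    [0.35,[0,0,-1],0],
    [0.35,[0,1,0],0]
  ]
}}

```text
t: 16.23
ee_pos: [0.4474, 0.2068, 0.185]
tool_rot: [[1.0, 0.004, 0.006], [0.004, -1.0, 0.004], [0.006, -0.004, -1.0]]
ft_force: [0.2, 0.7, -0.1]
width: 0.0326
```

{"op": "play_rows", "data": {
  "commands": [
    [0.35,[0.76,1,0],0],
    [0.35,[0.76,1,0],0],
    [0.35,[0.76,1,0],0],
    [0.35,[0.76,1,0],0],
    [0.35,[0.76,1,0],0],
    [0.35,[0.76,1,0],0],
    [0.35,[0.76,1,0],0],
    [0.35,[0.76,1,0],0],
    [0.35,[0.76,1,0],0],
    [0.35,[0.74,1,0],0]
  ]
}}

```text
t: 17.07
ee_pos: [0.6364, -0.049, 0.1805]
tool_rot: [[1.0, -0.0, 0.0], [-0.0, -1.0, 0.0], [0.0, -0.0, -1.0]]
ft_force: [0.9, -0.2, -0.1]
width: 0.0331
```

{"op": "play_rows", "data": {
  "commands": [
    [0.35,[0,1,0],0],
    [0.35,[0,0.05,0],0],
    [0.35,[0,0,0],0],
    [0.35,[0,0,0],0],
    [0.35,[0,0,0],0],
    [0.35,[0,0,0],0],
    [0.35,[0,0,0],0],
    [0.35,[0,0,0],0],
    [0.35,[0,0,0],0],
    [0.35,[0,0,0],0]
  ]
}}

```text
t: 17.9
ee_pos: [0.6355, -0.0737, 0.1805]
tool_rot: [[1.0, 0.0, -0.0], [0.0, -1.0, 0.0], [-0.0, -0.0, -1.0]]
ft_force: [-0.1, -0.5, 0.1]
width: 0.033
```

```bash
python3 - <<'E'
from h import *
state();m,im=snap("wrist","w6")
for s,c in brass(im,300): print(s,c.round(1),ray(m,*c,.098).round(4)[:2])
mt,it=snap("top","t6")
for s,c in brass(it,60): print("top",s,c.round(1),ray(mt,*c,.03).round(4)[:2])
E
```

```text
t17.90 tcp [635.5 -73.7 180.5] yaw0.00 tilt [-0.  0.] F [-0.1 -0.5  0.1] w33.0 q7 -94
[ 295  231   45   43 1408] [316.9 251.7] [ 0.6363 -0.0746]
[211 415  10  65 339] [214.2 449.6] [0.4819 0.0015]
top [ 605  159   35   59 1377] [626.1 186.4] [ 0.744 -0.798]
top [184 167  26  25 295] [198.5 181.2] [0.7794 0.226 ]
top [180 275  22  21 348] [191.1 284.8] [0.5315 0.2419]
top [186 313  23  21 356] [197.4 323.1] [0.4427 0.2267]
top [ 605  441   35   39 1280] [622.7 460.1] [ 0.1165 -0.7272]
```

{"op": "play_rows", "data": {
  "commands": [
    [0.35,[0,0,0.9],0],
    [0.35,[0,0,0.9],0],
    [0.35,[0,0,0.7],0],
    [0.35,[0,0,0.4],0],
    [0.35,[0,0,0.2],0],
    [0,[0,0,0],0],
    [0,[0,0,0],0],
    [0,[0,0,0],0],
    [0,[0,0,0],0],
    [0,[0,0,0],0]
  ],
  "force": 15
}}

```text
t: 18.83
ee_pos: [0.6361, -0.074, 0.1039]
tool_rot: [[1.0, -0.0, 0.001], [-0.0, -1.0, -0.0], [0.001, 0.0, -1.0]]
ft_force: [-0.1, -1.1, 4.2]
width: 0.0131
```

{"op": "play_rows", "data": {
  "commands": [
    [0,[0,0,0],0],
    [0,[0,0,-0.3],0],
    [0,[0,0,-0.6],0],
    [0,[0,0,-0.8],0],
    [0,[0,0,-0.8],0],
    [0,[0,0,-0.5],0],
    [0,[-0.28,-0.95,0],0],
    [0,[-0.28,-0.95,0],0],
    [0,[-0.28,-0.95,0],0],
    [0,[-0.28,-0.95,0],0]
  ]
}}

```text
t: 19.67
ee_pos: [0.6069, 0.0221, 0.1781]
tool_rot: [[1.0, -0.0, -0.0], [-0.0, -1.0, 0.0], [-0.0, -0.0, -1.0]]
ft_force: [0.3, 0.7, -1.6]
width: 0.0133
```

{"op": "play_rows", "data": {
  "commands": [
    [0,[-0.28,-0.95,0],0],
    [0,[-0.28,-0.95,0],0],
    [0,[-0.28,-0.95,0],0],
    [0,[-0.28,-0.95,0],0],
    [0,[-0.28,-0.95,0],0],
    [0,[-0.28,-0.95,0],0],
    [0,[-0.28,-0.95,0],0],
    [0,[-0.28,-0.95,0],0],
    [0,[-0.28,-0.95,0],0],
    [0,[-0.28,-0.95,0],0]
  ]
}}

```text
t: 20.5
ee_pos: [0.537, 0.2597, 0.1781]
tool_rot: [[1.0, -0.0, -0.0], [-0.0, -1.0, -0.0], [-0.0, 0.0, -1.0]]
ft_force: [0.4, 0.2, -1.0]
width: 0.0135
```

{"op": "play_rows", "data": {
  "commands": [
    [0,[-0.28,-0.95,0],0],
    [0,[0,0,0],0],
    [0,[0,0,0.8],0],
    [0,[0,0,0.8],0],
    [0,[0,0,0.8],0],
    [0,[0,0,0.8],0],
    [0,[0,0,0.8],0],
    [0,[0,0,0.4],0],
    [0,[0,0,0],0],
    [0,[0,0,0],0]
  ]
}}

```text
t: 21.33
ee_pos: [0.5306, 0.2824, 0.0683]
tool_rot: [[1.0, -0.0, -0.0], [-0.0, -1.0, -0.0], [-0.0, 0.0, -1.0]]
ft_force: [-0.9, 0.2, -0.3]
width: 0.0135
```

```bash
python3 - <<'E'
from h import *
state();m,im=snap("wrist","w7")
h=cv2.cvtColor(im,cv2.COLOR_BGR2HSV)
k=cv2.inRange(h,(0,0,120),(180,60,255))
for r in (200,220,240,260,280):
    e=np.flatnonzero(np.diff(k[r,200:420].astype(int)))+200;print(r,[(int(u),*ray(m,u+.5,r,.008)[:2].round(4).tolist()) for u in e])
E
```

```text
t21.33 tcp [530.6 282.4  68.3] yaw-0.01 tilt [-0. -0.] F [-0.9  0.2 -0.3] w13.5 q7 -134
200 [(222, 0.569, 0.3353), (291, 0.569, 0.2961), (318, 0.569, 0.2807)]
220 [(227, 0.5574, 0.3331), (295, 0.5574, 0.294), (322, 0.5574, 0.2784), (373, 0.5574, 0.249), (392, 0.5574, 0.2381)]
240 [(202, 0.5454, 0.3484), (232, 0.5454, 0.3309), (299, 0.5454, 0.2918), (325, 0.5454, 0.2766), (346, 0.5454, 0.2643)]
260 [(207, 0.5331, 0.3464), (236, 0.5331, 0.3292), (303, 0.5331, 0.2895), (328, 0.5331, 0.2747), (340, 0.5331, 0.2676)]
280 [(202, 0.5204, 0.3503), (213, 0.5204, 0.3437), (241, 0.5204, 0.3268), (286, 0.5205, 0.2998), (341, 0.5205, 0.2668), (342, 0.5205, 0.2662)]
```

View pics/w7.png

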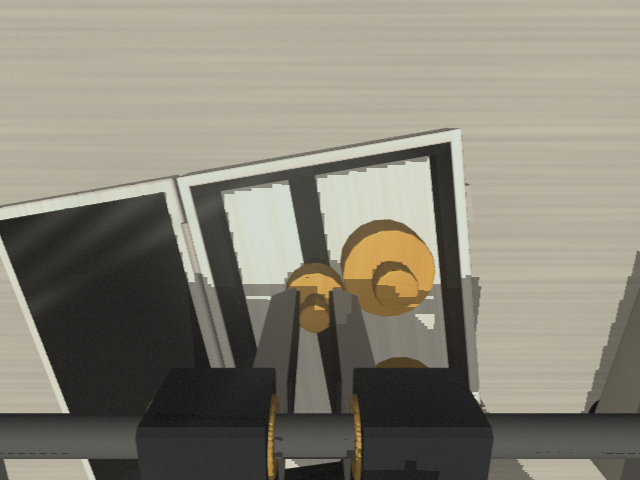

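{"op": "play_rows", "data": {
  "commands": [
    [0,[0,-0.53,0],0],
    [0,[0,-0.53,0],0],
    [0,[0,0,0.4],0],
    [0,[0,0,0.4],0],
    [0,[0,0,0.4],0],
    [0,[0,0,0.2],0],
    [0,[0,0,0.08],0],
    [0,[0,0,0.06],0],
    [0,[0,0,0],0],
    [0,[0,0,0],0]
  ]
}}

```text
t: 22.22
ee_pos: [0.5308, 0.3082, 0.0296]
tool_rot: [[1.0, -0.001, -0.0], [-0.001, -1.0, -0.001], [-0.0, 0.001, -1.0]]
ft_force: [-2.2, -2.4, 5.3]
width: 0.0134
```

{"op": "play_rows", "data": {
  "commands": [
    [0.35,[0,0,0],0],
    [0.35,[0,0,0],0],
    [0.35,[0,0,0],0],
    [0.35,[0,0,-0.6],0],
    [0.35,[0,0,-1],0],
    [0.35,[0,0,-1],0],
    [0.35,[0,0,-1],0],
    [0.35,[0,0,-1],0],
    [0.35,[0,0,-1],0],
    [0.35,[-0.2,1,-0.4],0]
  ]
}}

```text
t: 23.05
ee_pos: [0.526, 0.2883, 0.1828]
tool_rot: [[1.0, 0.004, 0.003], [0.004, -1.0, 0.004], [0.003, -0.004, -1.0]]
ft_force: [0.7, 0.5, 0.1]
width: 0.0329
```

{"op": "play_rows", "data": {
  "commands": [
    [0.35,[-0.25,1,0],0],
    [0.35,[-0.25,1,0],0],
    [0.35,[-0.25,1,0],0],
    [0.35,[-0.25,1,0],0],
    [0.35,[-0.25,1,0],0],
    [0.35,[-0.25,1,0],0],
    [0.35,[-0.25,1,0],0],
    [0.35,[-0.25,1,0],0],
    [0.35,[-0.25,1,0],0],
    [0.35,[-0.25,1,0],0]
  ]
}}

```text
t: 23.88
ee_pos: [0.4626, 0.0328, 0.1796]
tool_rot: [[1.0, -0.0, 0.0], [-0.0, -1.0, 0.0], [0.0, -0.0, -1.0]]
ft_force: [0.5, -1.2, 0.4]
width: 0.0329
```

{"op": "play_rows", "data": {
  "commands": [
    [0.35,[-0.25,1,0],0],
    [0.35,[-0.25,1,0],0],
    [0.35,[-0.25,1,0],0],
    [0.35,[-0.25,1,0],0],
    [0.35,[-0.25,1,0],0],
    [0.35,[-0.25,1,0],0],
    [0.35,[-0.25,1,0],0],
    [0.35,[-0.25,1,0],0],
    [0.35,[-0.25,1,0],0],
    [0.35,[-0.17,0.6,0],0]
  ]
}}

```text
t: 24.72
ee_pos: [0.4017, -0.2085, 0.1795]
tool_rot: [[1.0, -0.002, 0.0], [-0.002, -1.0, -0.001], [0.0, 0.001, -1.0]]
ft_force: [-1.0, 0.6, -0.0]
width: 0.0328
```

```bash
python3 - <<'E'
from h import *
state();m,im=snap("wrist","w8")
for s,c in brass(im,200): print(s,c.round(1),ray(m,*c,.016).round(4)[:2])
mt,it=snap("top","t8")
for s,c in brass(it,60): print("top",s,c.round(1),ray(mt,*c,.03).round(4)[:2])
E
```

```text
t24.72 tcp [ 401.7 -208.5  179.5] yaw-0.12 tilt [ 0.    -0.001] F [-1.   0.6 -0. ] w32.8 q7 -68
[272 208  34  34 867] [288.5 224.6] [ 0.4008 -0.1864]
[409 413   8  63 249] [412.9 444.4] [ 0.1813 -0.3032]
[212 416   9  64 279] [214.8 450.8] [ 0.1739 -0.1102]
top [ 605  159   35   59 1370] [626.1 186.4] [ 0.7438 -0.7981]
top [198 167  12  19  89] [203.5 175.2] [0.7939 0.2142]
top [184 176  17  15  94] [190.5 184.5] [0.7716 0.2451]
top [180 275  22  21 343] [191.  284.8] [0.5315 0.242 ]
top [158 282  13  12 118] [164.  287.5] [0.5268 0.3047]
top [186 313  23  21 354] [197.3 323.1] [0.4427 0.2269]
top [ 605  441   35   39 1273] [622.8 460.1] [ 0.1164 -0.7273]
```

```bash
python3 - <<'E'
from h import *
im=cv2.imread("pics/w8.png");cv2.imwrite("pics/w8c.png",cv2.resize(im[150:300,200:400],None,fx=3,fy=3))
E
```

```text
(no output)
```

View pics/w8c.png

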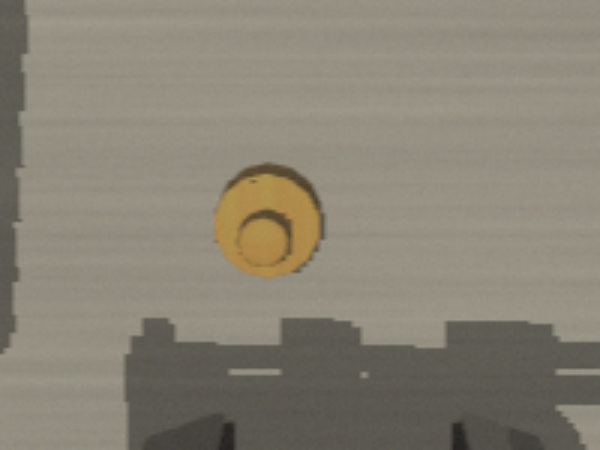

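{"op": "play_rows", "data": {
  "commands": [
    [0.35,[0,-0.87,0],0],
    [0.35,[0,0,0.8],0],
    [0.35,[0,0,0.8],0],
    [0.35,[0,0,0.8],0],
    [0.35,[0,0,0.8],0],
    [0.35,[0,0,0.8],0],
    [0.35,[0,0,0.5],0],
    [0.35,[0,0,0],0],
    [0.35,[0,0,0],0],
    [0.35,[0,0,0],0]
  ]
}}

```text
t: 25.65
ee_pos: [0.4031, -0.1841, 0.0678]
tool_rot: [[1.0, 0.0, 0.001], [0.0, -1.0, -0.0], [0.001, 0.0, -1.0]]
ft_force: [-0.3, 0.7, -0.3]
width: 0.0331
```

```bash
python3 - <<'E'
from h import *
state();m,im=snap("wrist","w9")
for s,c in brass(im,200): print(s,c.round(1),ray(m,*c,.016).round(4)[:2],ray(m,*c,.008).round(4)[:2])
E
```

```text
t25.65 tcp [ 403.1 -184.1   67.8] yaw0.01 tilt [ 0.001 -0.   ] F [-0.3  0.7 -0.3] w33.1 q7 -74
[ 295  249   50   48 1711] [319.7 272.4] [ 0.4009 -0.1865] [ 0.398  -0.1866]
[211 413   9  67 359] [214.3 448.2] [ 0.2783 -0.1179] [ 0.2712 -0.1156]
```

{"op": "play_rows", "data": {
  "commands": [
    [0.35,[-0.09,0.1,0.5],0],
    [0.35,[0,0,0.6],0],
    [0.35,[0,0,0.5],0],
    [0.35,[0,0,0.25],0],
    [0.35,[0,0,0],0],
    [0,[0,0,0],0],
    [0,[0,0,0],0],
    [0,[0,0,0],0],
    [0,[0,0,0],0],
    [0,[0,0,0],0]
  ]
}}

```text
t: 26.53
ee_pos: [0.4007, -0.1871, 0.0212]
tool_rot: [[1.0, -0.0, 0.001], [-0.0, -1.0, -0.001], [0.001, 0.001, -1.0]]
ft_force: [-0.6, -1.1, 6.3]
width: 0.0132
```

{"op": "play_rows", "data": {
  "commands": [
    [0,[0,0,0],0],
    [0,[0,0,-0.4],0],
    [0,[0,0,-0.8],0],
    [0,[0,0,-1],0],
    [0,[0,0,-1],0],
    [0,[0,0,-1],0],
    [0,[0,0,-1],0],
    [0,[0,0,-0.8],0],
    [0,[0,0,0],0],
    [0,[0,-0.2,0],0]
  ]
}}

```text
t: 27.37
ee_pos: [0.4004, -0.1824, 0.1718]
tool_rot: [[1.0, -0.001, 0.002], [-0.001, -1.0, -0.001], [0.002, 0.001, -1.0]]
ft_force: [-0.1, 0.3, -1.3]
width: 0.0135
```

{"op": "play_rows", "data": {
  "commands": [
    [0,[0.07,-0.95,0],0],
    [0,[0.07,-0.95,0],0],
    [0,[0.07,-0.95,0],0],
    [0,[0.07,-0.95,0],0],
    [0,[0.07,-0.95,0],0],
    [0,[0.07,-0.95,0],0],
    [0,[0.07,-0.95,0],0],
    [0,[0.07,-0.95,0],0],
    [0,[0.07,-0.95,0],0],
    [0,[0.07,-0.95,0],0]
  ]
}}

```text
t: 28.2
ee_pos: [0.4167, 0.0571, 0.1699]
tool_rot: [[1.0, 0.0, -0.002], [0.0, -1.0, 0.0], [-0.002, -0.0, -1.0]]
ft_force: [0.8, 0.1, -0.3]
width: 0.0132
```

{"op": "play_rows", "data": {
  "commands": [
    [0,[0.07,-0.95,0],0],
    [0,[0.07,-0.95,0],0],
    [0,[0.07,-0.95,0],0],
    [0,[0.07,-0.95,0],0],
    [0,[0.07,-0.95,0],0],
    [0,[0.07,-0.95,0],0],
    [0,[0.07,-0.95,0],0],
    [0,[0.07,-0.95,0],0],
    [0,[0.07,-0.95,0],0],
    [0,[0.07,-0.95,0],0]
  ]
}}

```text
t: 29.03
ee_pos: [0.4342, 0.2943, 0.1697]
tool_rot: [[1.0, 0.0, -0.002], [0.0, -1.0, -0.001], [-0.002, 0.001, -1.0]]
ft_force: [0.4, -1.3, -0.6]
width: 0.0132
```

```bash
python3 - <<'E'
from h import *
state()
E
```

```text
t29.03 tcp [434.2 294.3 169.7] yaw0.01 tilt [-0.002 -0.001] F [ 0.4 -1.3 -0.6] w13.2 q7 -138
```

{"op": "play_rows", "data": {
  "commands": [
    [0,[0,0.06,0.4],0],
    [0,[0,0,0.8],0],
    [0,[0,0,0.8],0],
    [0,[0,0,0.8],0],
    [0,[0,0,0.8],0],
    [0,[0,0,0.6],0],
    [0,[0,0,0.4],0],
    [0,[0,0,0],0],
    [0,[0,0,0],0],
    [0,[0,0,0],0]
  ]
}}

```text
t: 29.87
ee_pos: [0.4355, 0.2919, 0.0564]
tool_rot: [[1.0, -0.0, 0.0], [-0.0, -1.0, 0.001], [0.0, -0.001, -1.0]]
ft_force: [-0.4, -1.1, -0.2]
width: 0.0132
```

```bash
python3 - <<'E'
from h import *
state();m,im=snap("wrist","w10")
h=cv2.cvtColor(im,cv2.COLOR_BGR2HSV)
k=cv2.inRange(h,(0,0,120),(180,60,255))
for r in (220,240,260,280):
    e=np.flatnonzero(np.diff(k[r,200:420].astype(int)))+200;print(r,[(int(u),*ray(m,u+.5,r,.008)[:2].round(4).tolist()) for u in e])
E
```

```text
t29.87 tcp [435.5 291.9  56.4] yaw-0.01 tilt [0.    0.001] F [-0.4 -1.1 -0.2] w13.2 q7 -144
220 [(210, 0.4649, 0.3496), (224, 0.465, 0.3419), (228, 0.465, 0.3397), (240, 0.465, 0.3331), (268, 0.465, 0.3178), (342, 0.465, 0.2773), (370, 0.465, 0.262), (407, 0.465, 0.2417)]
240 [(215, 0.4536, 0.3476), (229, 0.4536, 0.3398), (233, 0.4536, 0.3376), (245, 0.4536, 0.3309), (272, 0.4536, 0.3159), (345, 0.4536, 0.2754), (372, 0.4536, 0.2604), (390, 0.4536, 0.2505)]
260 [(220, 0.4419, 0.3455), (234, 0.4419, 0.3376), (237, 0.4419, 0.3359), (249, 0.4419, 0.3292), (276, 0.4419, 0.314), (349, 0.442, 0.2729), (376, 0.442, 0.2577), (385, 0.442, 0.2527)]
280 [(225, 0.4299, 0.3434), (238, 0.4299, 0.336), (242, 0.4299, 0.3337), (254, 0.4299, 0.3268), (281, 0.4299, 0.3114), (287, 0.4299, 0.308), (341, 0.4299, 0.2772), (351, 0.4299, 0.2715), (378, 0.43, 0.2561), (390, 0.43, 0.2493)]
```

{"op": "play_rows", "data": {
  "commands": [
    [0,[0,0,0.4],0],
    [0,[0,0,0.4],0],
    [0,[0,0,0.2],0],
    [0,[0,0,0.1],0],
    [0,[0,0,0],0],
    [0,[0,0,0],0],
    [0,[0,0,0],0],
    [0,[0,0,0],0],
    [0,[0,0,0],0],
    [0,[0,0,0],0]
  ]
}}

```text
t: 30.75
ee_pos: [0.4353, 0.2917, 0.0282]
tool_rot: [[1.0, -0.0, -0.0], [-0.0, -1.0, 0.0], [-0.0, -0.0, -1.0]]
ft_force: [-0.2, 0.2, -0.3]
width: 0.0131
```

{"op": "play_rows", "data": {
  "commands": [
    [0.35,[0,0,0],0],
    [0.35,[0,0,0],0],
    [0.35,[0,0,0],0],
    [0.35,[0,0,0],0],
    [0.35,[0,0,-0.6],0],
    [0.35,[0,0,-1],0],
    [0.35,[0,0,-1],0],
    [0.35,[0,0,-1],0],
    [0.35,[0,0,-1],0],
    [0.35,[0,0,-1],0]
  ]
}}

```text
t: 31.58
ee_pos: [0.4351, 0.2916, 0.1695]
tool_rot: [[1.0, -0.0, -0.0], [-0.0, -1.0, 0.0], [-0.0, -0.0, -1.0]]
ft_force: [-0.1, 0.7, 0.4]
width: 0.0328
```

{"op": "play_rows", "data": {
  "commands": [
    [0.35,[0,1,-0.9],0],
    [0.35,[0.1,1,-0.9],0],
    [0.35,[0.1,1,-0.9],0],
    [0.35,[0.1,1,-0.9],0],
    [0.35,[0.1,1,-0.8],0],
    [0.35,[0.1,1,0],0],
    [0.35,[0.1,1,0],0],
    [0.35,[0.1,1,0],0],
    [0.35,[0.1,1,0],0],
    [0.35,[0.1,1,0],0]
  ]
}}

```text
t: 32.42
ee_pos: [0.4576, 0.0404, 0.2784]
tool_rot: [[1.0, -0.0, 0.0], [-0.0, -1.0, -0.0], [0.0, 0.0, -1.0]]
ft_force: [1.0, 0.9, -0.2]
width: 0.033
```

{"op": "play_rows", "data": {
  "commands": [
    [0.5,[0.1,1,0],0],
    [0.5,[0.1,1,0],0],
    [0.5,[0.1,1,0],0],
    [0.5,[0.1,1,0],0],
    [0.5,[0.1,1,0],0],
    [0.5,[0.1,1,0],0],
    [0.5,[0.1,1,0],0],
    [0.5,[0.1,1,0],0],
    [0.5,[0.1,1,0],0],
    [0.5,[0.1,1,0],0]
  ]
}}

```text
t: 33.25
ee_pos: [0.4826, -0.2096, 0.2782]
tool_rot: [[1.0, -0.0, 0.0], [-0.0, -1.0, -0.0], [0.0, 0.0, -1.0]]
ft_force: [-0.2, -0.4, 0.2]
width: 0.0472
```

{"op": "play_rows", "data": {
  "commands": [
    [0.5,[0.1,1,0],0],
    [0.5,[0.1,1,0],0],
    [0.5,[0.1,1,0],0],
    [0.5,[0.1,1,0],0],
    [0.5,[0.1,1,0],0],
    [0.5,[0.1,1,0],0],
    [0.5,[0,0,0],0],
    [0.5,[0,0,0],0],
    [0.5,[0,0,0],0],
    [0.5,[0,0,0],0]
  ]
}}

```text
t: 34.08
ee_pos: [0.498, -0.3573, 0.2783]
tool_rot: [[1.0, 0.001, 0.0], [0.001, -1.0, 0.0], [0.0, -0.0, -1.0]]
ft_force: [0.5, 0.1, -0.1]
width: 0.0472
```

```bash
python3 - <<'E'
from h import *
state();m,im=snap("wrist","w11")
print(m["xyz"])
mt,it=snap("top","t11")
for s,c in brass(it,60): print("top",s,c.round(1),ray(mt,*c,.03).round(4)[:2])
b=it[240:370,90:360];cv2.imwrite("pics/x.png",b)
A=cv2.resize(im[80:330,150:470],(720,562)) if False else im
pad=np.zeros((480+0,640,3),np.uint8)
cv2.imwrite("pics/w11v.png",np.vstack([im[60:330],cv2.resize(it[240:370,90:360],(640,308))]))
E
```

```text
t34.08 tcp [ 498.  -357.3  278.3] yaw0.06 tilt [0. 0.] F [ 0.5  0.1 -0.1] w47.2 q7 -59
[ 0.57985922 -0.35666998  0.45737673]
top [ 605  159   35   59 1371] [626.1 186.5] [ 0.7437 -0.7981]
top [184 167  26  25 230] [197.7 180.5] [0.781  0.2278]
top [180 275  22  21 347] [191.  284.8] [0.5315 0.2421]
top [158 282  13  12 117] [164.1 287.5] [0.5269 0.3046]
top [186 313  23  21 354] [197.3 323.1] [0.4428 0.2268]
top [164 323  13  12 119] [170.5 328.2] [0.4325 0.2886]
top [ 605  441   35   39 1276] [622.8 460.1] [ 0.1165 -0.7273]
```

View pics/w11v.png

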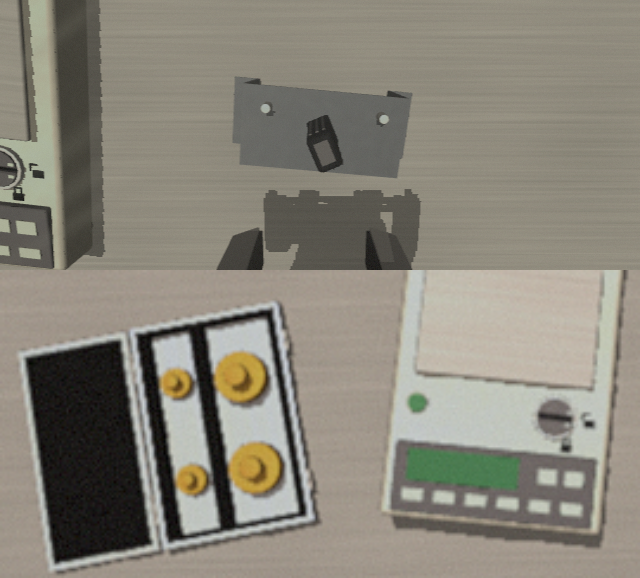

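```bash
python3 - <<'E'
from h import *
im=cv2.imread("pics/w11.png");m=robot.camera_model("wrist")
g=cv2.cvtColor(im,cv2.COLOR_BGR2GRAY)
k=(g<48).astype(np.uint8);k[:150]=0;k[245:]=0;k[:,:290]=0;k[:,365:]=0
cs,hi=cv2.findContours(k,cv2.RETR_CCOMP,cv2.CHAIN_APPROX_NONE)
for c,hh in zip(cs,hi[0]):
    if len(c)<15: continue
    r=cv2.minAreaRect(c);b=cv2.boxPoints(r);P=np.array([ray(m,*q,.178)[:2] for q in b])
    e=[np.round(np.linalg.norm(P[i]-P[i-1])*1000,1) for i in range(4)]
    l=max(((P[i]-P[i-1]) for i in range(4)),key=np.linalg.norm);print("hole" if hh[3]>=0 else "out",P.mean(0).round(4),e,"yaw",np.degrees(np.arctan2(l[1],l[0])).round(1),b.round(0).tolist())
# needle heads: white blobs z=.113
k=cv2.inRange(cv2.cvtColor(im,cv2.COLOR_BGR2HSV),(0,0,170),(180,60,255));k[:140]=0;k[260:]=0;k[:,:230]=0;k[:,410:]=0
n,l,s,c=cv2.connectedComponentsWithStats(k)
for i in range(1,n):
    if s[i][4]>20: print("needle",s[i],c[i].round(1),ray(m,*c[i],.113)[:2].round(4))
for q in [(240,223),(397,237),(235,137),(411,153)]: print("plate",q,ray(m,*q,.093)[:2].round(4))
E
```

```text
out [ 0.5263 -0.3626] [np.float64(35.1), np.float64(19.0), np.float64(34.8), np.float64(19.7)] yaw 22.2 [[300.0, 185.0], [327.0, 174.0], [346.0, 222.0], [320.0, 233.0]]
hole [ 0.5212 -0.3635] [np.float64(21.6), np.float64(13.3), np.float64(21.5), np.float64(13.5)] yaw 20.3 [[309.0, 200.0], [328.0, 193.0], [339.0, 223.0], [321.0, 230.0]]
needle [262 164   7   9  48] [265.  167.9] [ 0.5432 -0.3171]
needle [380 175   8   8  47] [383.7 178.7] [ 0.5348 -0.4126]
plate (240, 223) [ 0.4931 -0.2914]
plate (397, 237) [ 0.4806 -0.4301]
plate (235, 137) [ 0.5665 -0.2907]
plate (411, 153) [ 0.5537 -0.4377]
```

{"op": "play_rows", "data": {
  "commands": [
    [0.5,[0.92,0.24,0],0],
    [0.5,[0,0,0],-0.9],
    [0.5,[0,0,0],-0.9],
    [0.5,[0,0,0],-0.9],
    [0.5,[0,0,0],-0.8],
    [0.5,[0,0,0],0],
    [0.5,[0,0,0.8],0],
    [0.5,[0,0,0.8],0],
    [0.5,[0,0,0.8],0],
    [0.5,[0,0,0],0]
  ]
}}

```text
t: 35.02
ee_pos: [0.5194, -0.3632, 0.2147]
tool_rot: [[0.935, 0.356, -0.004], [0.356, -0.935, 0.003], [-0.003, -0.004, -1.0]]
ft_force: [-1.0, 0.8, -0.3]
width: 0.0474
```

```bash
python3 - <<'E'
from h import *
state();m,im=snap("wrist","w12");cv2.imwrite("pics/w12c.png",im)
E
```

```text
t35.02 tcp [ 519.4 -363.2  214.7] yaw20.85 tilt [-0.004  0.003] F [-1.   0.8 -0.3] w47.4 q7 -41
```

View pics/w12c.png

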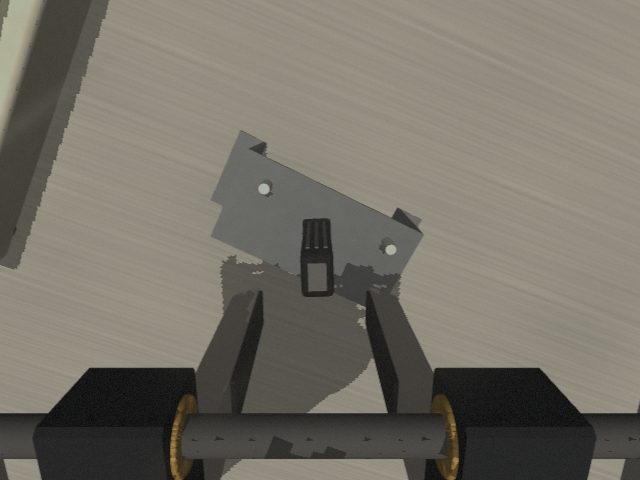

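{"op": "play_rows", "data": {
  "commands": [
    [0.5,[0,0,0.8],0],
    [0.5,[0,0,0.8],0],
    [0.5,[0,0,0.8],0],
    [0.5,[0,0,0.8],0],
    [0.5,[0,0,0.4],0],
    [0.5,[0,0,0],0],
    [0,[0,0,0],0],
    [0,[0,0,0],0],
    [0,[0,0,0],0],
    [0,[0,0,0],0]
  ],
  "force": 20
}}

```text
t: 35.9
ee_pos: [0.5212, -0.3646, 0.1293]
tool_rot: [[0.934, 0.358, 0.001], [0.358, -0.934, -0.001], [0.001, 0.001, -1.0]]
ft_force: [0.5, 0.1, 0.4]
width: 0.0238
```

{"op": "play_rows", "data": {
  "commands": [
    [0,[0,0,0],0],
    [0,[0,0,0],0],
    [0,[0,0,0],0],
    [0,[0,0,0],0],
    [0,[0,0,0],0],
    [0,[0,0,0],0],
    [0,[0,0,0],0],
    [0,[0,0,0],0],
    [0,[0,0,0],0],
    [0,[0,0,0],0]
  ],
  "force": 55
}}

```text
t: 36.73
ee_pos: [0.521, -0.3646, 0.1289]
tool_rot: [[0.934, 0.358, 0.001], [0.358, -0.934, -0.001], [0.001, 0.001, -1.0]]
ft_force: [-1.0, 0.6, 6.3]
width: 0.018
```

```bash
python3 - <<'E'
from h import *
state()
# dial from w1 (wrist pose then: TCP .4633,-.3287,.3053 yaw 0) and top
im=cv2.imread("pics/t11.png");m=robot.camera_model("top")
g=cv2.cvtColor(im,cv2.COLOR_BGR2GRAY);r=g[285:320,305:345]
c=cv2.HoughCircles(cv2.resize(r,None,fx=4,fy=4,interpolation=2),3,1.5,200,param1=100,param2=15,minRadius=22,maxRadius=42)
if c is not None:
    q=c[0][0]/4+[305,285,0];print(q,ray(m,q[0],q[1],.0775))
E
```

```text
t36.73 tcp [ 521.  -364.6  128.9] yaw20.98 tilt [ 0.001 -0.001] F [-1.   0.6  6.3] w18.0 q7 -41
[323.9375    302.0625      7.7125001] [ 0.48249318 -0.06573752  0.0775    ]
```

{"op": "play_rows", "data": {
  "commands": [
    [0,[0,0,-0.3],0],
    [0,[0,0,-0.7],0],
    [0,[0,0,-0.9],0],
    [0,[0,0,-0.9],0],
    [0,[0,0,-0.9],0],
    [0,[0,0,-0.9],0],
    [0,[0,0,0],-0.9],
    [0,[0,0,0],-0.9],
    [0,[0,0,0],-0.9],
    [0,[0,0,0],-0.9]
  ]
}}

```text
t: 37.57
ee_pos: [0.5206, -0.3643, 0.2437]
tool_rot: [[0.733, 0.68, -0.0], [0.68, -0.733, -0.0], [-0.0, 0.0, -1.0]]
ft_force: [-1.1, -0.8, -1.3]
width: 0.0179
```

{"op": "play_rows", "data": {
  "commands": [
    [0,[0,0,0],-0.9],
    [0,[0,0,0],-0.9],
    [0,[0,0,0],-0.9],
    [0,[0,0,0],-0.9],
    [0,[0,0,0],-0.9],
    [0,[0,0,0],-0.9],
    [0,[0,0,0],-0.9],
    [0,[0,0,0],-0.87],
    [0,[0,0,0],0],
    [0,[0,0,0],0]
  ]
}}

```text
t: 38.4
ee_pos: [0.5206, -0.3644, 0.2434]
tool_rot: [[0.08, 0.997, -0.0], [0.997, -0.08, 0.0], [0.0, -0.0, -1.0]]
ft_force: [-0.1, 0.6, -1.1]
width: 0.0175
```

{"op": "play_rows", "data": {
  "commands": [
    [0,[0.94,-0.23,0],0],
    [0,[0.94,-0.23,0],0],
    [0,[0.94,-0.23,0],0],
    [0,[0.94,-0.23,0],0],
    [0,[0.94,-0.23,0],0],
    [0,[0.94,-0.23,0],0],
    [0,[0.94,-0.23,0],0],
    [0,[0.94,-0.23,0],0],
    [0,[0.94,-0.23,0],0],
    [0,[0.94,-0.23,0],0]
  ]
}}

```text
t: 39.23
ee_pos: [0.481, -0.1245, 0.2435]
tool_rot: [[0.08, 0.997, 0.0], [0.997, -0.08, -0.0], [-0.0, 0.0, -1.0]]
ft_force: [1.7, -0.1, -1.0]
width: 0.0178
```

{"op": "play_rows", "data": {
  "commands": [
    [0,[0,0,0],0],
    [0,[0,0,0],0],
    [0,[0,0,0],0],
    [0,[0,0,0],0],
    [0,[0,0,0],0],
    [0,[0,0,0],0],
    [0,[0,0,0],0],
    [0,[0,0,0],0],
    [0,[0,0,0],0],
    [0,[0,0,0],0]
  ]
}}

```text
t: 40.07
ee_pos: [0.4814, -0.1257, 0.2431]
tool_rot: [[0.077, 0.997, -0.0], [0.997, -0.077, 0.0], [0.0, -0.0, -1.0]]
ft_force: [-0.2, -1.2, -1.1]
width: 0.0179
```

```bash
python3 - <<'E'
from h import *
s=state();m,im=snap("wrist","w13")
R=np.array(s["tool_rot"]);t=np.array(s["ee_pos"])+R@[0,0,.1109]
print("tip",t.round(4),"proj",np.round(proj(m,t),1),"dial proj",np.round(proj(m,(.4825,-.0657,.0775)),1))
E
```

```text
t40.07 tcp [ 481.4 -125.7  243.1] yaw85.60 tilt [-0.  0.] F [-0.2 -1.2 -1.1] w17.9 q7 2
tip [ 0.4814 -0.1257  0.1322] proj [314.  242.1] dial proj [309.6 150.5]
```

View pics/w13.png

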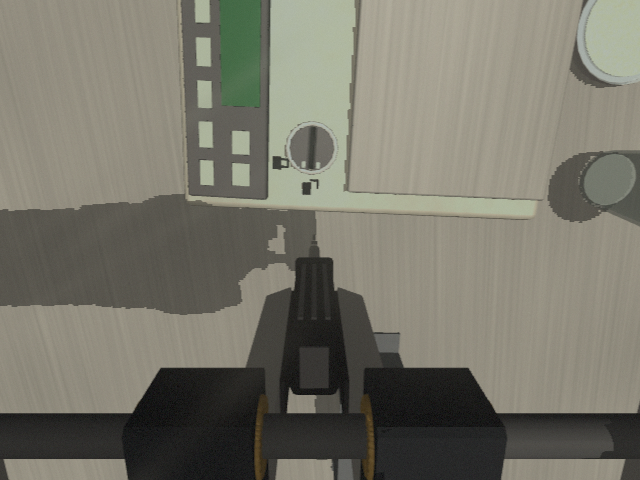

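```bash
python3 - <<'E'
from h import *
im=cv2.imread("pics/w13.png");m=robot.camera_model("wrist");g=cv2.cvtColor(im,cv2.COLOR_BGR2GRAY)
r=cv2.resize(g[115:180,275:350],None,fx=4,fy=4,interpolation=2)
c=cv2.HoughCircles(r,3,1.5,300,param1=100,param2=15,minRadius=90,maxRadius=115)
q=c[0][0]/4+[275,115,0]; q[:2]-=.375
print("bezel",q,ray(m,q[0],q[1],.0775)[:2].round(4))
P=[]
for v in range(130,160):
    row=g[v,300:324].astype(float); d=np.clip(60-row,0,None)
    print(v,row.astype(int).tolist()) if v in(132,140,150) else 0
    if d.sum()>0:P.append((v,300+(d*np.arange(24)).sum()/d.sum()))
P=np.array(P);f=np.polyfit(P[:,0],P[:,1],1);print("slot u at v",np.polyval(f,[132,147,160]).round(2))
a,b=[ray(m,np.polyval(f,v),v,.0775)[:2] for v in(160,132)];print("slot yaw",np.degrees(np.arctan2(*(b-a)[::-1])),"mid",ray(m,np.polyval(f,q[1]),q[1],.0775)[:2].round(4))
for v in range(234,250,2): print(v,g[v,304:326].tolist())
E
```

```text
bezel [309.6875     145.5625      24.82500076] [ 0.4829 -0.0619]
132 [105, 113, 110, 105, 108, 107, 107, 106, 95, 86, 78, 64, 63, 61, 61, 73, 84, 100, 108, 109, 107, 109, 111, 108]
140 [105, 106, 105, 104, 107, 106, 108, 101, 93, 82, 68, 63, 64, 64, 66, 70, 90, 105, 108, 108, 109, 109, 107, 106]
150 [104, 105, 108, 106, 106, 108, 102, 94, 84, 72, 67, 64, 61, 60, 74, 87, 98, 105, 107, 107, 109, 106, 108, 106]
slot u at v [313.69 312.72 311.87]
slot yaw 81.77450316011326 mid [ 0.4854 -0.062 ]
234 [89, 88, 90, 92, 94, 88, 90, 89, 86, 81, 77, 83, 121, 142, 144, 142, 140, 141, 141, 142, 142, 143]
236 [93, 93, 92, 93, 92, 93, 88, 90, 84, 69, 68, 102, 129, 139, 145, 144, 143, 139, 141, 143, 144, 143]
238 [91, 93, 91, 93, 90, 90, 88, 88, 80, 70, 67, 98, 132, 140, 144, 142, 141, 140, 141, 145, 144, 143]
240 [90, 90, 91, 90, 92, 90, 89, 89, 90, 90, 87, 111, 135, 141, 144, 140, 141, 138, 139, 143, 145, 144]
242 [88, 92, 89, 91, 93, 90, 87, 76, 66, 67, 65, 66, 67, 115, 144, 144, 141, 141, 138, 141, 145, 142]
244 [88, 93, 92, 92, 89, 92, 88, 85, 84, 85, 81, 83, 85, 117, 144, 142, 143, 142, 141, 141, 143, 143]
246 [90, 91, 92, 91, 92, 89, 78, 66, 66, 67, 66, 65, 66, 83, 120, 143, 141, 142, 141, 142, 143, 144]
248 [90, 90, 89, 89, 88, 77, 69, 69, 68, 66, 64, 68, 68, 63, 68, 116, 141, 143, 140, 141, 142, 144]
```

```bash
python3 - <<'E'
from h import *
im=cv2.imread("pics/w13.png");m=robot.camera_model("wrist");g=cv2.cvtColor(im,cv2.COLOR_BGR2GRAY)
k=(g<130).astype(np.uint8);w=np.zeros_like(k);w[118:178,284:342]=k[118:178,284:342]
n,l,s,c=cv2.connectedComponentsWithStats(w)
i=l[140,305];cs,_=cv2.findContours((l==i).astype(np.uint8),0,1);h=cv2.convexHull(cs[0]);e=cv2.fitEllipse(h)
print(s[i],"ellipse",np.round(e[0],2),np.round(e[1],1),ray(m,*e[0],.0775)[:2].round(4))
P=[]
for v in range(128,158):
    row=g[v,302:324].astype(float); d=np.clip(98-row,0,25)
    if d.sum()>40:P.append((v,302+(d*np.arange(22)).sum()/d.sum()))
P=np.array(P);f=np.polyfit(P[:,0],P[:,1],1);print(f,np.std(P[:,1]-np.polyval(f,P[:,0])))
a,b=[ray(m,np.polyval(f,v),v,.0775)[:2] for v in(158,130)];print("yaw",np.degrees(np.arctan2(*(b-a)[::-1])),"mid",ray(m,np.polyval(f,e[0][1]),e[0][1],.0775)[:2].round(4))
E
```

```text
[ 290  125   44   46 1492] ellipse [311.29 147.7 ] [43.6 45.4] [ 0.484  -0.0636]
[-6.31271411e-02  3.20931719e+02] 0.07326462225035653
yaw 81.83673975050299 mid [ 0.4843 -0.0636]
```

{"op": "play_rows", "data": {
  "commands": [
    [0,[0,0,0],0.5],
    [0,[0.62,-0.05,0],0],
    [0,[0.62,-0.05,0],0],
    [0,[0.62,-0.05,0],0],
    [0,[0.62,-0.06,0],0],
    [0,[0,0,0.6],0],
    [0,[0,0,0.6],0],
    [0,[0,0,0.4],0],
    [0,[0,0,0.2],0],
    [0,[0,0,0.1],0]
  ]
}}

```text
t: 40.95
ee_pos: [0.4839, -0.0636, 0.1951]
tool_rot: [[0.129, 0.992, -0.001], [0.992, -0.129, 0.0], [0.0, -0.001, -1.0]]
ft_force: [0.1, -0.5, -1.0]
width: 0.0178
```

{"op": "play_rows", "data": {
  "commands": [
    [0,[0,0,0],0],
    [0,[0,0,0],0],
    [0,[0,0,0],0],
    [0,[0,0,0],0],
    [0,[0,0,0],0],
    [0,[0,0,0],0],
    [0,[0,0,0],0],
    [0,[0,0,0],0],
    [0,[0,0,0],0],
    [0,[0,0,0],0]
  ]
}}

```text
t: 41.78
ee_pos: [0.4841, -0.0635, 0.1957]
tool_rot: [[0.129, 0.992, -0.0], [0.992, -0.129, 0.0], [0.0, -0.0, -1.0]]
ft_force: [-0.0, -0.3, -1.3]
width: 0.0176
```

```bash
python3 - <<'E'
from h import *
s=state();m,im=snap("wrist","w14")
R=np.array(s["tool_rot"]);t=np.array(s["ee_pos"])+R@[0,0,.1109]
print("tip",t.round(4),"proj",np.round(proj(m,t),1),"dial",np.round(proj(m,(.4842,-.0636,.0775)),1),s["wrist_torque"])
cv2.imwrite("pics/w14c.png",cv2.resize(im[170:330,220:420],None,fx=4,fy=3.75,interpolation=2)[:600])
E
```

```text
t41.78 tcp [484.1 -63.5 195.7] yaw82.61 tilt [-0.  0.] F [-0.  -0.3 -1.3] w17.6 q7 -11
tip [ 0.4841 -0.0635  0.0848] proj [314.1 242.2] dial [314.2 239.6] [ 0.02039965 -0.06712547  0.00078905]
```

View pics/w14c.png

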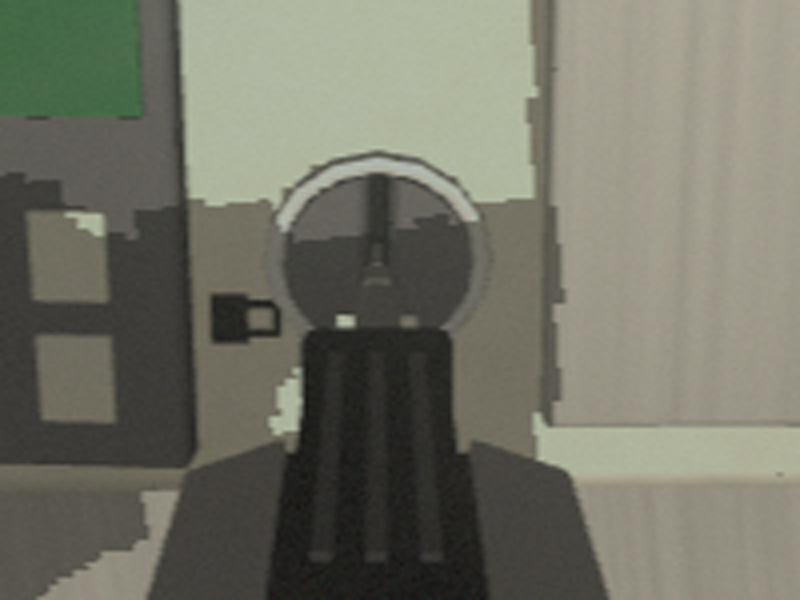

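{"op": "play_rows", "data": {
  "commands": [
    [0,[0,0,0.1],0],
    [0,[0,0,0.1],0],
    [0,[0,0,0.1],0],
    [0,[0,0,0.06],0],
    [0,[0,0,0.06],0],
    [0,[0,0,0.05],0],
    [0,[0,0,0],0],
    [0,[0,0,0],0],
    [0,[0,0,0],0],
    [0,[0,0,0],0]
  ]
}}

```text
t: 42.67
ee_pos: [0.4842, -0.0635, 0.184]
tool_rot: [[0.129, 0.992, 0.0], [0.992, -0.129, -0.0], [0.0, 0.0, -1.0]]
ft_force: [-0.0, -0.7, -1.0]
width: 0.018
```

{"op": "play_rows", "data": {
  "commands": [
    [0,[0,0,0],0.6],
    [0,[0,0,0],0.7],
    [0,[0,0,0],0.7],
    [0,[0,0,0],0.7],
    [0,[0,0,0],0.7],
    [0,[0,0,0],0.7],
    [0,[0,0,0],0.7],
    [0,[0,0,0],0.7],
    [0,[0,0,0],0],
    [0,[0,0,0],0]
  ]
}}

```text
t: 43.5
ee_pos: [0.4844, -0.0636, 0.1841]
tool_rot: [[0.646, 0.763, 0.001], [0.763, -0.646, -0.0], [0.0, 0.001, -1.0]]
ft_force: [2.3, -2.5, -2.9]
width: 0.0178
```

```bash
python3 - <<'E'
from h import *
s=state();print(s["wrist_torque"])
E
```

```text
t43.50 tcp [484.4 -63.6 184.1] yaw49.74 tilt [ 0.001 -0.   ] F [ 2.3 -2.5 -2.9] w17.8 q7 -43
[-0.7500671  -0.71305133  0.05229648]
```

{"op": "play_rows", "data": {
  "commands": [
    [0,[0,0,0],0.7],
    [0,[0,0,0],0.7],
    [0,[0,0,0],0.7],
    [0,[0,0,0],0.7],
    [0,[0,0,0],0.7],
    [0,[0,0,0],0.7],
    [0,[0,0,0],0.7],
    [0,[0,0,0],0.7],
    [0,[0,0,0],0.6],
    [0,[0,0,0],0]
  ]
}}

```text
t: 44.33
ee_pos: [0.4846, -0.064, 0.1842]
tool_rot: [[0.977, 0.213, 0.001], [0.213, -0.977, -0.001], [0.001, 0.001, -1.0]]
ft_force: [3.4, -4.3, -3.1]
width: 0.018
```

{"op": "play_rows", "data": {
  "commands": [
    [0,[0,0,0],0],
    [0,[0,0,0],0],
    [0,[0,0,0],0],
    [0,[0,0,0],0],
    [0,[0,0,0],0],
    [0,[0,0,0],0],
    [0,[0,0,0],0],
    [0,[0,0,0],0],
    [0,[0,0,0],0],
    [0,[0,0,0],0]
  ]
}}

```text
t: 45.17
ee_pos: [0.4846, -0.0641, 0.1841]
tool_rot: [[0.976, 0.218, 0.001], [0.218, -0.976, -0.001], [0.001, 0.001, -1.0]]
ft_force: [3.5, -3.6, -3.5]
width: 0.0174
```

```bash
python3 - <<'E'
from h import *
s=state();print(s["wrist_torque"])
E
```

```text
t45.17 tcp [484.6 -64.1 184.1] yaw12.57 tilt [ 0.001 -0.001] F [ 3.5 -3.6 -3.5] w17.4 q7 -79
[-1.37674166 -1.17719471 -0.0206274 ]
```

{"op": "play_rows", "data": {
  "commands": [
    [0,[0,0,0],0.6],
    [0,[0,0,0],0.6],
    [0,[0,0,0],0.6],
    [0,[0,0,0],0.6],
    [0,[0,0,0],0.6],
    [0,[0,0,0],0.5],
    [0,[0,0,0],0.4],
    [0,[0,0,0],0.4],
    [0,[0,0,0],0],
    [0,[0,0,0],0]
  ]
}}

```text
t: 46.0
ee_pos: [0.4847, -0.0643, 0.1842]
tool_rot: [[0.973, -0.229, 0.001], [-0.229, -0.973, -0.001], [0.001, 0.001, -1.0]]
ft_force: [3.6, -6.6, -2.8]
width: 0.0176
```

{"op": "play_rows", "data": {
  "commands": [
    [0,[0,0,0],0.2],
    [0,[0,0,0],0.2],
    [0,[0,0,0],0.2],
    [0,[0,0,0],0.2],
    [0,[0,0,0],0],
    [0,[0,0,0],0],
    [0,[0,0,0],0],
    [0,[0,0,0],0],
    [0,[0,0,0],0],
    [0,[0,0,0],0]
  ]
}}

```text
t: 46.83
ee_pos: [0.4846, -0.0644, 0.1841]
tool_rot: [[0.951, -0.31, 0.001], [-0.31, -0.951, -0.001], [0.001, 0.001, -1.0]]
ft_force: [3.6, -5.8, -3.1]
width: 0.0177
```

```bash
python3 - <<'E'
from h import *
s=state();print(s["wrist_torque"])
m,im=snap("wrist","w15")
# pointer marks: bright spots inside the dial radius
k=cv2.inRange(cv2.cvtColor(im,cv2.COLOR_BGR2HSV),(0,0,190),(180,60,255))
n,l,st,c=cv2.connectedComponentsWithStats(k)
for i in range(1,n):
    p=ray(m,*c[i],.0775)
    if st[i][4]<150 and np.hypot(*(p[:2]-[.4842,-.0636]))<.03: print(st[i],p[:2].round(4)-[.4842,-.0636])
cv2.imwrite("pics/w15c.png",cv2.resize(im[170:330,220:420],None,fx=4,fy=3.75,interpolation=2))
E
```

```text
t46.83 tcp [484.6 -64.4 184.1] yaw-18.05 tilt [ 0.001 -0.001] F [ 3.6 -5.8 -3.1] w17.7 q7 -108
[-2.1099892  -1.17967928  0.00999965]
```

View pics/w15c.png

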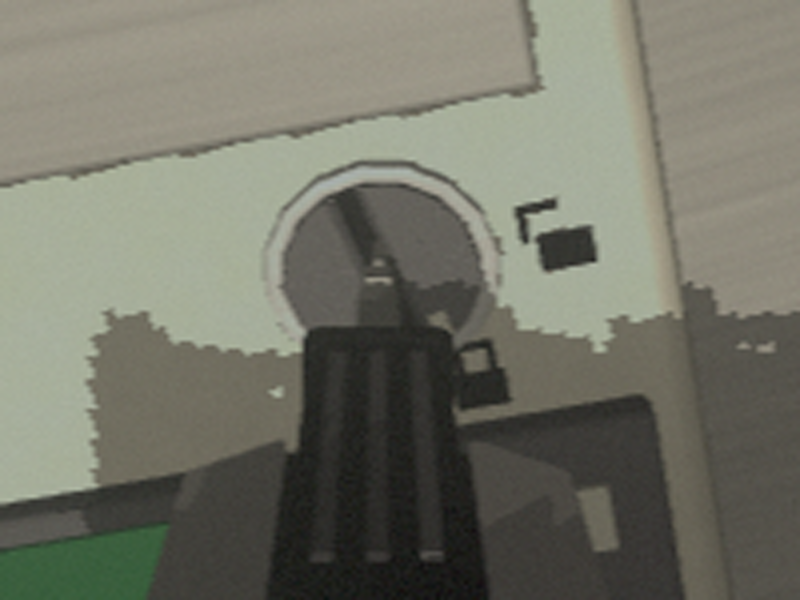

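{"op": "play_rows", "data": {
  "commands": [
    [0,[0,0,0],0.3],
    [0,[0,0,0],0.3],
    [0,[0,0,0],0.3],
    [0,[0,0,0],0.3],
    [0,[0,0,0],0.3],
    [0,[0,0,0],0.3],
    [0,[0,0,0],0.2],
    [0,[0,0,0],0],
    [0,[0,0,0],0],
    [0,[0,0,0],0]
  ]
}}

```text
t: 47.72
ee_pos: [0.4846, -0.0646, 0.1842]
tool_rot: [[0.866, -0.501, 0.001], [-0.501, -0.866, -0.001], [0.002, 0.001, -1.0]]
ft_force: [2.6, -7.4, -2.6]
width: 0.0178
```

```bash
cat >> h.py <<'E'
def slot(f,m=None,z=.0775,c=(.4842,-.0636)):
    s=robot.sense()
    if m is None: m,im=snap("wrist",f)
    else: im=cv2.imread(f"pics/{f}.png")
    g=cv2.GaussianBlur(cv2.cvtColor(im,cv2.COLOR_BGR2GRAY),(3,3),0)
    # sample arcs on the far half of the dial and find the dark slot
    out=[]
    y0=np.degrees(np.arctan2(s["tool_rot"][1][0],s["tool_rot"][0][0]))
    for r in np.arange(.010,.0150,.0005):
        a=np.radians(np.arange(y0-50,y0+50,1.));v=[]
        for t in a:
            u,w=proj(m,(c[0]+r*np.cos(t),c[1]+r*np.sin(t),z));v.append(cv2.getRectSubPix(g,(1,1),(u,w))[0,0])
        v=np.array(v,float);d=np.clip(np.median(v)-12-v,0,None);out.append(np.degrees((a*d).sum()/max(d.sum(),1e-6)))
    print("slot yaw by radius",np.round(out,1));return out
E
python3 - <<'E'
from h import *
m=robot.camera_model("wrist")
s=state();print(s["wrist_torque"]);slot("w16")
E
```

```text
t47.72 tcp [484.6 -64.6 184.2] yaw-30.05 tilt [ 0.001 -0.001] F [ 2.6 -7.4 -2.6] w17.8 q7 -120
[-2.2656419  -1.09493792  0.03846091]
slot yaw by radius [-9.4 -9.1 -8.8 -8.6 -8.6 -8.5 -8.4 -8.2 -8.2 -8.3]
```

{"op": "play_rows", "data": {
  "commands": [
    [0,[0,0,0],0.2],
    [0,[0,0,0],0],
    [0,[0,0,0],0],
    [0,[0,0,0],-0.5],
    [0,[0,0,0],-0.6],
    [0,[0,0,0],-0.6],
    [0,[0,0,0],0],
    [0,[0,0,0],0],
    [0,[0,0,0],0],
    [0,[0,0,0],0]
  ]
}}

```text
t: 48.6
ee_pos: [0.4844, -0.0643, 0.1841]
tool_rot: [[0.933, -0.359, 0.001], [-0.359, -0.933, -0.001], [0.001, 0.001, -1.0]]
ft_force: [1.8, -5.5, -1.7]
width: 0.0178
```

```bash
python3 - <<'E'
from h import *
s=state();print(s["wrist_torque"]);slot("w17")
E
```

```text
t48.60 tcp [484.4 -64.3 184.1] yaw-21.05 tilt [ 0.001 -0.001] F [ 1.8 -5.5 -1.7] w17.8 q7 -111
[-1.80140985 -0.60395987  0.01797546]
slot yaw by radius [-10.  -10.   -9.9  -9.8  -9.7  -9.5  -9.4  -9.3  -9.3  -9.2]
```

{"op": "play_rows", "data": {
  "commands": [
    [0,[0,0,-0.1],0],
    [0,[0,0,-0.2],0],
    [0,[0,0,-0.3],0],
    [0,[0,0,-0.5],0],
    [0,[0,0,-0.6],0],
    [0,[0,0,-0.6],0],
    [0,[0,0,0],0],
    [0,[0,0,0],0],
    [0,[0,0,0],0],
    [0,[0,0,0],0]
  ]
}}

```text
t: 49.48
ee_pos: [0.4838, -0.0634, 0.2408]
tool_rot: [[0.933, -0.361, -0.001], [-0.361, -0.933, 0.0], [-0.001, 0.0, -1.0]]
ft_force: [0.8, -0.6, -1.9]
width: 0.0177
```

```bash
python3 - <<'E'
from h import *
s=state();print(s["wrist_torque"]);m,im=snap("wrist","w18")
R=np.array(s["tool_rot"]);t=np.array(s["ee_pos"])+R@[0,0,.1109]
print("tip",t.round(4),"proj",np.round(proj(m,t),1))
g=cv2.cvtColor(im,cv2.COLOR_BGR2GRAY)
cv2.imwrite("pics/w18c.png",cv2.resize(im[150:400,220:420],None,fx=3.2,fy=2.4*1,interpolation=2)[:600])
slot("w19")
E
```

```text
t49.48 tcp [483.8 -63.4 240.8] yaw-21.17 tilt [-0.001  0.   ] F [ 0.8 -0.6 -1.9] w17.7 q7 -110
[ 0.08511884  0.00154338 -0.03487074]
tip [ 0.4837 -0.0633  0.1299] proj [315.3 240.3]
slot yaw by radius [-9.4 -9.3 -9.3 -9.1 -8.9 -8.8 -8.8 -8.9 -8.8 -8.6]
```

View pics/w18c.png

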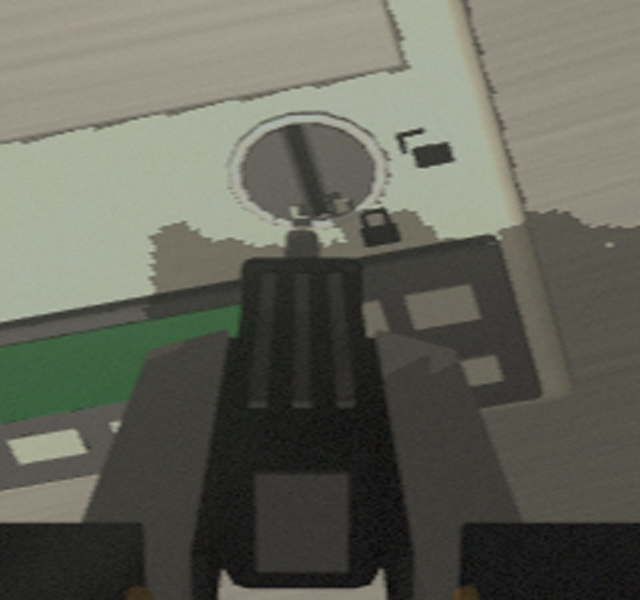

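{"op": "play_rows", "data": {
  "commands": [
    [0,[0,0,0],-0.88],
    [0,[0,0,0],-0.88],
    [0,[0,0,0],-0.88],
    [0,[0,0,0],-0.88],
    [0,[0,0,0],-0.88],
    [0,[0,0,0],-0.88],
    [0,[0,0,0],-0.88],
    [0,[0,0,0],-0.87],
    [0,[0,0,0],0],
    [0,[0,0,0],0]
  ]
}}

```text
t: 50.42
ee_pos: [0.484, -0.0635, 0.2411]
tool_rot: [[0.935, 0.356, -0.001], [0.356, -0.935, 0.0], [-0.0, -0.0, -1.0]]
ft_force: [-0.2, -0.1, -0.9]
width: 0.0178
```

{"op": "play_rows", "data": {
  "commands": [
    [0,[-0.24,0.98,0],0],
    [0,[-0.24,0.98,0],0],
    [0,[-0.24,0.98,0],0],
    [0,[-0.24,0.98,0],0],
    [0,[-0.24,0.98,0],0],
    [0,[-0.24,0.98,0],0],
    [0,[-0.24,0.98,0],0],
    [0,[-0.24,0.98,0],0],
    [0,[-0.24,0.98,0],0],
    [0,[-0.24,0.98,0],0]
  ]
}}

```text
t: 51.25
ee_pos: [0.5158, -0.3149, 0.2412]
tool_rot: [[0.935, 0.355, -0.0], [0.355, -0.935, 0.0], [-0.0, -0.0, -1.0]]
ft_force: [0.4, -0.3, -1.3]
width: 0.0176
```

{"op": "play_rows", "data": {
  "commands": [
    [0,[-0.26,0.98,0],0],
    [0,[-0.26,0.98,0],0],
    [0,[0,0,0],0],
    [0,[0,0,0],0],
    [0,[0,0,0],0],
    [0,[0,0,0],0],
    [0,[0,0,0],0],
    [0,[0,0,0],0],
    [0,[0,0,0],0],
    [0,[0,0,0],0]
  ]
}}

```text
t: 52.08
ee_pos: [0.5214, -0.3639, 0.2415]
tool_rot: [[0.934, 0.358, 0.0], [0.358, -0.934, -0.0], [0.0, 0.0, -1.0]]
ft_force: [-0.5, -0.2, -1.0]
width: 0.0176
```

```bash
python3 - <<'E'
from h import *
s=state();m,im=snap("wrist","w20")
R=np.array(s["tool_rot"]);h=np.array([.521,-.3635,0])-np.array(s["ee_pos"]);print("need tool shift mm",(R.T@h*1000).round(1)[:2])
k=cv2.inRange(cv2.cvtColor(im,cv2.COLOR_BGR2HSV),(0,0,150),(180,60,255))
n,l,st,c=cv2.connectedComponentsWithStats(k);q=[]
for i in range(1,n):
    p=ray(m,*c[i],.113)[:2]
    if 20<st[i][4]<250 and np.hypot(*(p-[.521,-.3635]))<.07: print(st[i],c[i].round(1),p.round(4))
E
```

```text
t52.08 tcp [ 521.4 -363.9  241.5] yaw21.00 tilt [ 0. -0.] F [-0.5 -0.2 -1. ] w17.6 q7 -41
need tool shift mm [-0.2 -0.5]
[261 181  10  10  72] [265.2 185.1] [ 0.5432 -0.3168]
[378 237   9   9  66] [381.7 241.3] [ 0.5347 -0.4123]
```

{"op": "play_rows", "data": {
  "commands": [
    [0,[0,0,0.6],0],
    [0,[0,0,0.6],0],
    [0,[0,0,0.3],0],
    [0,[0,0,0.3],0],
    [0,[0,0,0.2],0],
    [0,[0,0,0],0],
    [0,[0,0,0],0],
    [0,[0,0,0],0],
    [0,[0,0,0],0],
    [0,[0,0,0],0]
  ]
}}

```text
t: 52.97
ee_pos: [0.5215, -0.3642, 0.1919]
tool_rot: [[0.934, 0.358, 0.001], [0.358, -0.934, -0.0], [0.0, 0.0, -1.0]]
ft_force: [0.6, -0.1, -1.0]
width: 0.0176
```

{"op": "play_rows", "data": {
  "commands": [
    [0,[0,0,0.4],0],
    [0,[0,0,0.6],0],
    [0,[0,0,0.6],0],
    [0,[0,0,0.5],0],
    [0,[0,0,0.2],0],
    [0,[0,0,0.1],0],
    [0,[0,0,0.05],0],
    [0,[0,0,0],0],
    [0,[0,0,0],0],
    [0,[0,0,0],0]
  ]
}}

```text
t: 53.8
ee_pos: [0.5216, -0.3643, 0.1308]
tool_rot: [[0.934, 0.358, 0.001], [0.358, -0.934, -0.0], [0.0, 0.001, -1.0]]
ft_force: [0.0, 0.3, -1.3]
width: 0.0179
```

{"op": "play_rows", "data": {
  "commands": [
    [0,[0,0,0.04],0],
    [0,[0,0,0.04],0],
    [0,[0,0,0],0],
    [0,[0,0,0],0],
    [0.5,[0,0,0],0],
    [0.5,[0,0,0],0],
    [0.5,[0,0,0],0],
    [0.5,[0,0,0],0],
    [0.5,[0,0,0],0],
    [0.5,[0,0,0],0]
  ],
  "force": 20
}}

```text
t: 54.63
ee_pos: [0.5213, -0.3641, 0.1281]
tool_rot: [[0.934, 0.358, -0.0], [0.358, -0.934, 0.0], [-0.0, -0.0, -1.0]]
ft_force: [0.3, -0.8, -0.0]
width: 0.0464
```

{"op": "play_rows", "data": {
  "commands": [
    [0.5,[0,0,-0.4],0],
    [0.5,[0,0,-0.7],0],
    [0.5,[0,0,-0.9],0],
    [0.5,[0,0,-1],0],
    [0.5,[0,0,-1],0],
    [0.5,[0,0,-1],0],
    [0.5,[0,0,-1],0],
    [0.5,[0,0,-1],0],
    [0.5,[-0.8,0,0],0],
    [0.5,[-0.8,0,0],0]
  ]
}}

```text
t: 55.47
ee_pos: [0.4846, -0.3782, 0.3054]
tool_rot: [[0.933, 0.36, 0.003], [0.36, -0.933, -0.001], [0.002, 0.002, -1.0]]
ft_force: [-0.6, -0.2, -0.4]
width: 0.0467
```

{"op": "play_rows", "data": {
  "commands": [
    [0.5,[-0.8,0,0],0],
    [0.5,[-0.8,0.8,0],0],
    [0.5,[-0.8,1,0],0],
    [0.5,[-0.8,1,0],0],
    [0.5,[-0.8,1,0],0],
    [0.5,[0,0,0],0],
    [0.5,[0,0,0],0],
    [0.5,[0,0,0],0],
    [0.5,[0,0,0],0],
    [0.5,[0,0,0],0]
  ]
}}

```text
t: 56.3
ee_pos: [0.4254, -0.502, 0.3037]
tool_rot: [[0.933, 0.36, 0.0], [0.36, -0.933, -0.0], [0.0, 0.0, -1.0]]
ft_force: [-0.4, -0.4, 0.4]
width: 0.0469
```

```bash
python3 - <<'E'
from h import *
state();m,im=snap("scene","s21");mt,it=snap("top","t21")
for s,c in brass(it,60): print("top",s,c.round(1),ray(mt,*c,.03).round(4)[:2])
cv2.imwrite("pics/fin.png",np.vstack([im[150:400],cv2.resize(it[150:370,90:510],(640,335))]))
E
```

```text
t56.30 tcp [ 425.4 -502.   303.7] yaw21.08 tilt [ 0. -0.] F [-0.4 -0.4  0.4] w46.9 q7 -24
top [ 605  159   35   59 1359] [626.2 186.3] [ 0.7441 -0.7984]
top [180 275  22  21 343] [191.  284.8] [0.5316 0.2422]
top [158 282  13  12 114] [163.9 287.4] [0.527  0.3051]
top [186 313  22  21 352] [197.2 323.1] [0.4428 0.227 ]
top [165 323  12  12 116] [170.5 328.1] [0.4327 0.2885]
```

View pics/fin.png

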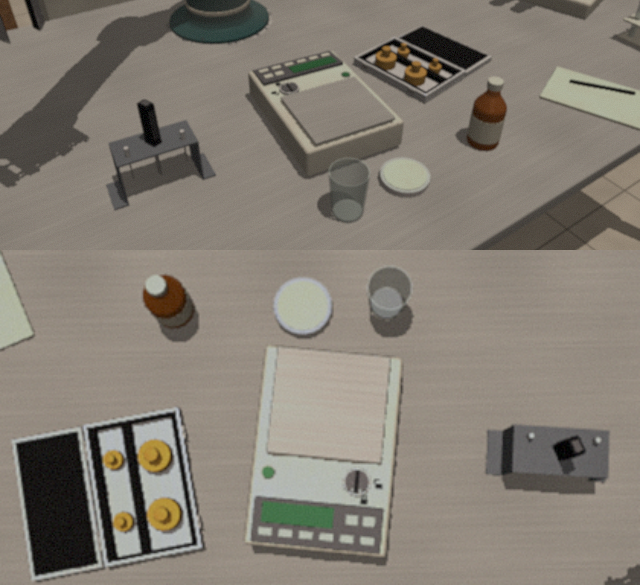

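```bash
python3 -c "
from bench import robot
print(robot.close_job())"
```

```text
the job is handed in; nothing more can be done
None
```

I packed the balance and handed the job in at about 56 s of the 210 s allowed; no verdict came back.

- **Weights:** There were four at this start. Both large ones stand upright in the wide channel and both small ones in the narrow channel. The small bench weight had been knocked about 45 mm aside, so I found it again before gripping it. The final pictures show the pan empty.
- **Transport lock:** With the pan empty, I turned it clockwise using the screwdriver. The slot went from 81.8° to about -9° in the wrist camera, roughly a 90.7° turn. Successive readings differed by about 0.5°. The marks point at the closed padlock.
- **Screwdriver:** It hangs back in the hole of its stand. Its blade lagged the handle in the slot by about 20°, more than the roughly 11° I expected. I turned further until the slot itself measured about 91°.
- **Bystanders:** The beaker, petri dish and bottle look unmoved in the final scene and top pictures.

No check failed. The largest wrist force I read was about 15 N, and the gripper was clear of everything at the end. I viewed 16 pictures, two over the budget of 14.

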